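Close up a repaired handset in its press jig

TASK

Build up the red handset in the pinned jig, in this order: lay the open handset in the nest between the dowels, inside up; put the battery in its bay, tail towards the camera; close it with the red back cover, window over the camera; last gently lower the steel press weight over both guide pins until it lies flat on the cover. Leave the blue cover and the dish of screws alone.

Things in the scene. Friction and masses are not known exactly. Their poses are not given: they have to be found in the camera images.
- jig: fixed jig: dark plate 200 x 112 mm, top 12 mm above the desk. Origin: centre of its underside, at desk level; x lengthwise, z up. Eight 8 mm dowels, 36 mm high, tapered, at (x, y) = (+-48, +-38.5), (+-72.5, +-18) mm bound a nest of 137 x 69 mm; its long sides are free from x = -44 to 44. Two 8 mm guide pins at x = +-86, y = 0, 61 mm high, taper over the last 11. Heights are above the desk
- frame: open handset, red sides, 134 x 66 x 8 mm, inside up; grasp across 66 mm. Origin: centre of its underside; x lengthwise to the camera end, z up. Battery bay 94 x 42 mm, 3 mm deep (floor at z = 5 mm), centred at x = -14, y = 0. At the +x end a green board and a black camera block, 18 x 18 mm, up to z = 15 mm
- camera (a point): centre of the top of the handset's camera block, at x = 48, y = 17, z = 15 mm in the handset's axes
- battery: black phone battery with a gold tail: body 90 x 38 x 8 mm, thin 17 mm tail at +x that touches nothing; grasp across 38 mm. Origin: on its underside, 9 mm from the body's middle towards the tail; x lengthwise to the tail, z up. In its bay the origin lies at x = -5, y = 0, z = 5 mm in the handset's axes, and its top stands 5 mm above the handset's 8 mm top face; the cover clears it
- cover_red: red back cover, 134 x 66 x 8 mm, hollow, 2 mm walls, open side down, with a square black-edged window 25 x 25 mm; grasp across 66 mm. Origin: centre of its lower rim; x lengthwise to the window end, z up. It stands with its rim on the handset's 8 mm top face, between the same dowels, camera block in the window; its top is then 28 mm above the desk
- window (a point): centre of the red cover's window, at x = 48, y = 17, z = 8 mm (its top face) in the cover's axes
- cover_blue: blue back cover of the same shape and size, for another handset: leave it where it lies. Origin and axes as for the red cover
- weight: press weight, 0.7 kg: steel bar 196 x 56 x 8 mm on a dark pad 116 x 52 x 10 mm, with a black grip 44 x 22 mm (x by y) on its middle from z = 18 to 50 mm; grasp the 22 mm. Two 11 mm through holes at x = +-86, y = 0. Origin: centre of the pad's underside; x lengthwise, z up. In place the pad lies on the cover, 28 mm above the desk, pins in the holes; either way round
- screw_dish: round steel dish of small screws, 74 mm wide, 14 mm high, behind the parts: leave it where it is. Origin: centre of its underside

How it is judged:
By the outcome, as a careful person would: the job done as asked, in the order asked, and still so for the second after the job is handed in, with the robot touching nothing.
It also fails if it takes over 136 s, if anything falls off the work surface, if the arm or the gripper's body presses on something with over 40 N, if the wrist force passes 120 N, or if a joint passes its speed limit or range.

ROBOT

A 6-joint arm with a two-finger parallel gripper is mounted at the origin on a cart in front of the work surface, level with it; the furniture and walls round the work are solid. World frame = base frame: x ahead of the robot, y to its left, z up, the work surface at z = 0. Lengths are in m, angles in rad, forces in N, time in s.
With the tool pointing down it reaches from about 0.325 to 0.9 m from the base axis. Payload 6.1 kg.
Tool frame: the origin (TCP) lies midway between the tips of the shut fingers; the grasp point (between the pads) lies 19 mm behind it; z points along the fingers, y is the direction in which the jaws open and shut (so a half turn about z gives the same grasp; the last joint's range is limited). The gripper opens to 85 mm and grips with 20 to 120 N. Pads are 22 mm wide; open, the fingers measure 114 mm over their backs; the gripper's body (76 mm by 85 mm) begins 54 mm behind the grasp point. The pads swing forward as they close: fully open they stand 13 mm farther back than shut.
Start: joints at [-1.472, 0.22, 1.526, -0, 1.395, -0.126], TCP at [0.139, -0.609, 0.231] pointing down, gripper open.
Joint ranges: [-2.98, 2.98], [-0.91, 2.08], [0.09, 2.57], [-1.24, 4.39], [0.2, 2.65], [-2.68, 2.68]. Speed limits (rad/s): [2.57, 2.57, 3.01, 3.14, 3.14, 3.14].

INTERFACE

Orientations are given as a 3x3 rotation matrix whose columns are the frame's x, y, z axes.
In Python, from bench import monitor, cams, job_done gives the robot as it stands.
- The arm moves only by the shell command python3 -m pendant 'ROWS' [FORCE]. ROWS is JSON, one flat list of numbers, 5 for each row, row after row: the closure, from -1 (fully open) to 1 (shut), then the shift along the tool's x, y, z in cm, then the turn about the tool's z in degrees. In form: [claw, tx, ty, tz, yaw, claw, tx, ty, tz, yaw, ...]. A call has 1 to 8 rows; each row shifts and turns the commanded pose from where the row before left it, along the tool's axes as they then stand; what a row does not reach is not made up. A row lasts 1/8 s, in which the tool goes at most 62.5 mm and 10.7 degrees, less where a joint would pass 70% of its speed; a pose out of reach is approached as far as the arm can. A call with a gripper value outside its range is refused whole. The fingers move at their own pace and stop on an object; FORCE is the grip in N (left out, the last holds). Time passes only in rows, so rows that do not move let the fingers close. It gives the time, the measured TCP pose, the force and the opening at its end, in the units of the state.
- monitor.get_obs(): the state, without advancing time (a new reading comes with each control period).
- cams.get_image(name): name is "scene" or "top"; returns the picture (384x512x3 uint8, red, green, blue); there is no depth.
- cams.camera_params(name): a dict with "mtx" (3x3 intrinsics, pixels), "k1" (the pictures are not rectified: a ray, as slopes to the right and down, at radius r is drawn at 1 + k1 r^2 times it, then the intrinsics apply), "T" (4x4, takes a point from camera to world coordinates). Camera axes: x right, y down, z forward; pixel columns grow to the right and rows downward; lengths in m; the calibration is good to about 2 mm. A picture is of the moment at which its call begins. camera_params takes no time and is no camera call.
- job_done(): hands the job in, once; it reports no verdict.
Trained networks look in the newest picture that a camera, given by its name, has taken for a name from the list of things; names that differ only in an ending like _2 or _b are one class to them, and where a whole thing is asked for, a point or a joint stands for the part that bears it (a point fixed in the world has none). Each returns a list of dicts, best first, with "conf" (0 to 1); they miss things now and then, are a little off and sometimes report something else, mostly with a low value. They report only what shows in the picture. A call takes as long as a camera call.
- cams.spot_in(camera, query): "point" ([x, y, z] in m, in world coordinates, good to about 4 mm: the middle of the surface that is visible of it).
- cams.landmark_of(camera, query): "point" ([x, y, z] in m, in world coordinates, good to about 4 mm: a listed point, or the origin of a listed thing).
The state is a dict: "clock": time; "joint_pos": joint angles; "dq": joint speeds; "effort": joint torques, N m; "position": TCP position; "ee_rot": TCP orientation; "contact_force": force on the tool from outside, world axes, zero at the start; "moment": the same for the moment, N m; "gripper_width": finger opening in m.
Only numpy, scipy, OpenCV 4.12 (cv2) and the standard library are available. Lean on these libraries where they do the work, as an engineer would, in place of code of your own. Each camera call takes 0.05 s, during which the arm holds its last target.

## Working session

There is one attempt and no reset: what is moved stays moved. The work goes in short steps, Python scripts to look and compute and a shell command to move; the robot and the scene stay as the last step left them, time stands still between calls to the robot, and variables do not carry over. Pictures are saved under pics/ and viewed, and the job is handed in when it is done.

```bash
ls; mkdir -p pics; python3 - <<'E'
from bench import monitor,cams
import cv2,numpy as np
o=monitor.get_obs()
for k in o: print(k,np.round(o[k],3).tolist())
for n in("scene","top"):
    im=cams.get_image(n); cv2.imwrite(f"pics/{n}0.png",cv2.resize(im[:,:,::-1],None,fx=1.5,fy=1.5))
    p=cams.camera_params(n); print(n,np.round(p["mtx"],1).tolist(),p["k1"],np.round(p["T"],3).tolist())
    for q in["jig","frame","camera","battery","cover_red","window","cover_blue","weight","screw_dish"]:
        for f in(cams.spot_in,cams.landmark_of):
            print(q,f.__name__,[(np.round(d["point"],3).tolist(),round(d["conf"],2)) for d in f(n,q)[:3]])
E
```

```text
pics
clock 0.0
joint_pos [-1.472, 0.221, 1.528, 0.0, 1.395, -0.126]
dq [-0.0, 0.001, -0.0, -0.001, 0.001, 0.002]
effort [-0.0, -49.689, -38.94, -0.0, 0.011, -0.0]
position [0.139, -0.609, 0.23]
ee_rot [[0.975, 0.223, -0.0], [0.223, -0.975, 0.002], [0.0, -0.002, -1.0]]
contact_force [-0.4, 0.157, -0.291]
moment [-0.019, -0.0, 0.013]
gripper_width 0.085
scene [[462.0, 0.0, 262.8], [0.0, 462.0, 196.2], [0.0, 0.0, 1.0]] -0.12761337230657094 [[-0.809, -0.34, 0.48, -0.075], [-0.588, 0.48, -0.651, 0.822], [-0.008, -0.809, -0.588, 0.812], [0.0, 0.0, 0.0, 1.0]]
jig call [([0.494, -0.399, 0.013], 0.93)]
jig call [([0.488, -0.415, 0.001], 0.57)]
frame call [([0.494, 0.185, 0.009], 0.95)]
frame call [([0.499, 0.184, 0.002], 0.83)]
camera call [([0.49, 0.184, 0.007], 0.96)]
camera call [([0.542, 0.208, 0.016], 0.56)]
battery call [([0.486, 0.05, 0.01], 0.85)]
battery call [([0.491, 0.047, -0.0], 0.84)]
cover_red call [([0.458, -0.243, 0.008], 0.76), ([0.648, -0.045, 0.003], 0.46)]
cover_red call [([0.465, -0.251, -0.001], 0.69)]
window call [([0.458, -0.243, 0.005], 0.7)]
window call [([0.513, -0
[... 772 characters left out ...]
], 0.92), ([0.488, 0.048, 0.008], 0.56)]
camera call [([0.539, 0.204, 0.015], 0.81)]
battery call [([0.488, 0.048, 0.008], 0.66)]
battery call [([0.493, 0.05, 0.0], 0.98)]
cover_red call [([0.456, -0.251, 0.006], 0.92)]
cover_red call [([0.461, -0.249, -0.002], 0.92)]
window call [([0.462, -0.251, 0.008], 0.82)]
window call [([0.515, -0.246, 0.008], 0.79), ([0.496, 0.052, -0.0], 0.45)]
cover_blue call [([0.482, -0.115, 0.01], 0.69)]
cover_blue call [([0.486, -0.109, -0.001], 0.88), ([0.539, 0.201, 0.017], 0.68)]
weight call [([0.462, 0.332, 0.022], 0.89)]
weight call [([0.46, 0.34, 0.007], 0.57)]
screw_dish call [([0.646, -0.038, -0.0], 0.85)]
screw_dish call [([0.646, -0.037, 0.002], 0.98)]
```

View pics/top0.png

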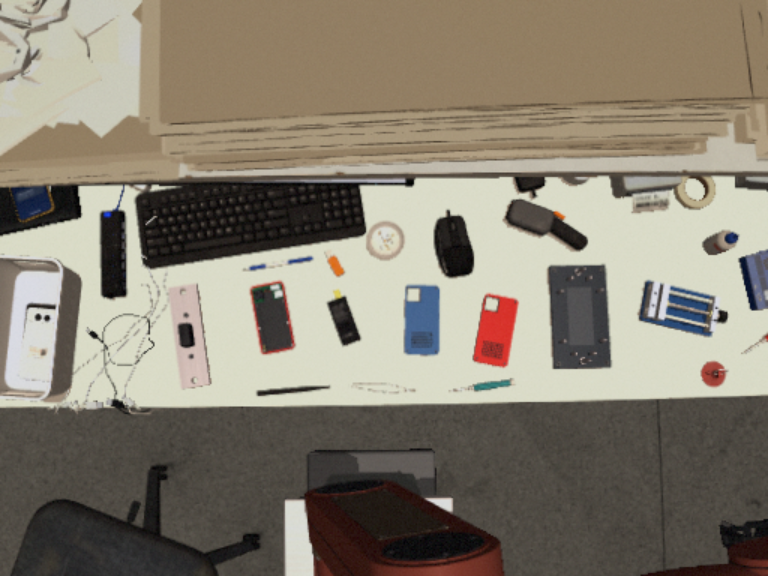

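View pics/scene0.png

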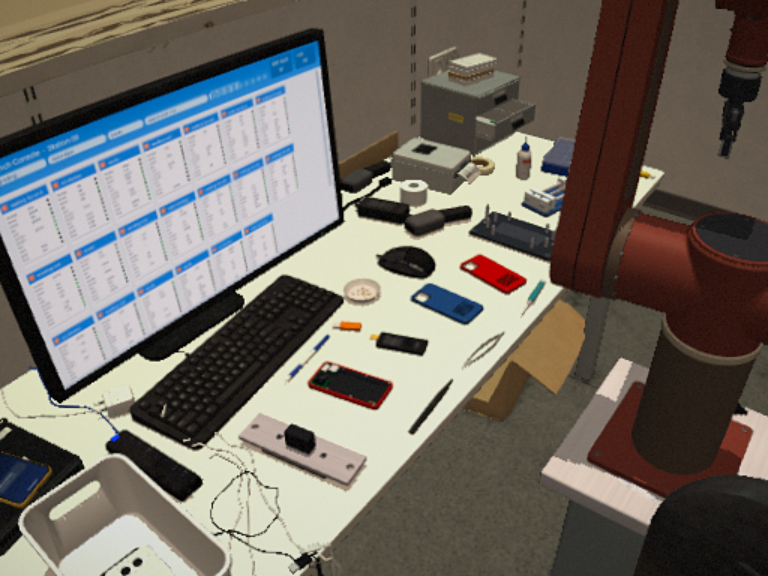

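Top view: weight at (188,335), open handset at (272,318) with its camera end up (+x), battery (344,318), blue cover (421,320), red cover (495,330), jig (579,317). All of them lie roughly along world x. Next I'll take precise poses by silhouette fit.

```bash
cat > h.py <<'E'
import numpy as np,cv2
from scipy.optimize import minimize
from bench import monitor,cams
P={n:cams.camera_params(n) for n in("scene","top")}
def proj(n,X):
    p=P[n];T=p["T"];X=np.atleast_2d(X)
    c=(X-T[:3,3])@T[:3,:3]
    s=c[:,:2]/c[:,2:];r2=(s**2).sum(1,keepdims=True)
    s=s*(1+p["k1"]*r2);m=p["mtx"]
    return s*[m[0,0],m[1,1]]+[m[0,2],m[1,2]]
def ray(n,uv,z):
    p=P[n];T=p["T"];m=p["mtx"]
    d=(np.array(uv)-[m[0,2],m[1,2]])/[m[0,0],m[1,1]];s=d.copy()
    for _ in range(20): s=d/(1+p["k1"]*(s**2).sum())
    v=T[:3,:3]@[s[0],s[1],1];return T[:3,3]+v*(z-T[2,3])/v[2]
def crop(n,im,xy,half,f,name,z=0):
    u,v=proj(n,[[*xy,z]])[0].astype(int)
    a,b=max(0,u-half),max(0,v-half)
    c=im[b:v+half,a:u+half,::-1];cv2.imwrite(name,cv2.resize(c,None,fx=f,fy=f,interpolation=cv2.INTER_CUBIC));print(name,"origin px",a,b,"x",f)
def boxpts(x,y,yaw,L,W,z0,z1,cx=0):
    c,s=np.cos(yaw),np.sin(yaw)
    return np.array([[x+c*(cx+i*L/2)-s*j*W/2,y+s*(cx+i*L/2)+c*j*W/2,z] for i in(-1,1) for j in(-1,1) for z in(z0,z1)])
def fit(n,mask,x,y,yaw,L,W,z0,z1,cx=0,pad=25):
    uv=proj(n,boxpts(x,y,yaw,L,W,z0,z1,cx));a=np.floor(uv.min(0)).astype(int)-pad;b=np.ceil(uv.max(0)).astype(int)+pad
    a=np.maximum(a,0);M=mask[a[1]:b[1],a[0]:b[0]].astype(float);S=8
    def cost(q):
        q=q*[.01,.01,.05]+[x,y,yaw]
        h=cv2.convexHull(proj(n,boxpts(*q,L,W,z0,z1,cx)).astype(np.float32)-a.astype(np.float32))
        R=np.zeros((M.shape[0]*S,M.shape[1]*S),np.uint8)
        cv2.fillPoly(R,[np.round(((h+.5)*S-.5)*16).astype(np.int32)],255,shift=4)
        R=cv2.resize(R,M.shape[::-1],interpolation=cv2.INTER_AREA)/255.
        return ((R-M)**2).sum()
    best=None
    for t in(-1,0,1):
        r=minimize(cost,[0,0,t],method="Nelder-Mead",options=dict(initial_simplex=np.array([[0,0,t],[1,0,t],[0,1,t],[0,0,t+1]]),xatol=.005,fatol=.01,maxiter=400))
        if best is None or r.fun<best.fun:best=r
    q=best.x*[.01,.01,.05]+[x,y,yaw];return q,best.fun,M.sum()
E
python3 - <<'E'
from h import *
for n in("top","scene"):
    im=cams.get_image(n)
    np.save(f"im_{n}.npy",im)
    for k,(xy) in dict(jig=(.49,-.414),red=(.46,-.25),frame=(.498,.18),bat=(.49,.05),wt=(.46,.34)).items():
        crop(n,im,xy,40,5,f"pics/{n}_{k}.png")
for n in("top","scene"):
    a=[cv2.imread(f"pics/{n}_{k}.png") for k in("jig","red","frame","bat","wt")]
    a=[cv2.resize(x,(260,260)) for x in a]+[np.zeros((260,260,3),np.uint8)]
    cv2.imwrite(f"pics/{n}_m.png",np.vstack([np.hstack(a[:3]),np.hstack(a[3:])]))
E
```

```text
pics/top_jig.png origin px 345 170 x 5
pics/top_red.png origin px 290 181 x 5
pics/top_frame.png origin px 141 170 x 5
pics/top_bat.png origin px 186 172 x 5
pics/top_wt.png origin px 87 184 x 5
pics/scene_jig.png origin px 304 118 x 5
pics/scene_red.png origin px 288 143 x 5
pics/scene_frame.png origin px 191 216 x 5
pics/scene_bat.png origin px 224 190 x 5
pics/scene_wt.png origin px 160 262 x 5
```

View pics/top_m.png

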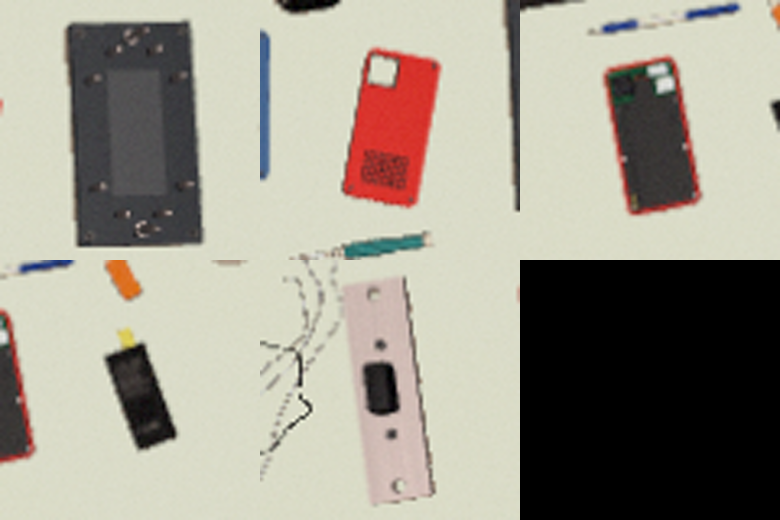

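View pics/scene_m.png

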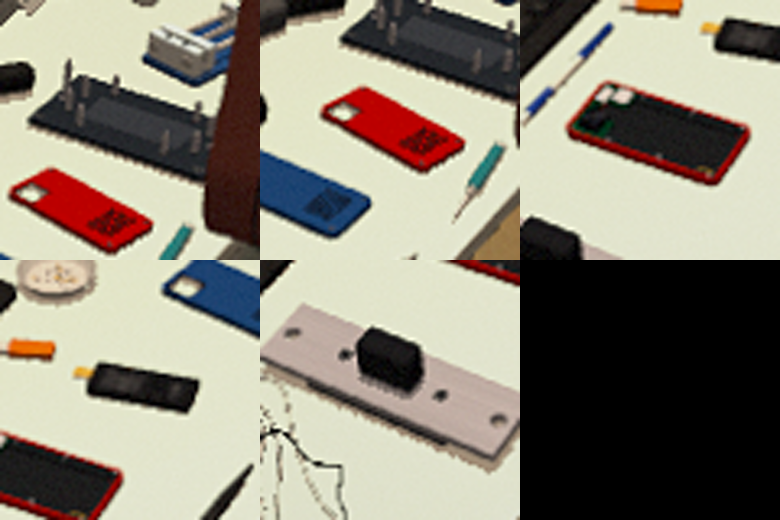

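```bash
cat > m.py <<'E'
from h import *
def soft(im,bg,lo,hi):
    d=np.linalg.norm(im.astype(float)-bg,axis=2);return np.clip((d-lo)/(hi-lo),0,1)
def redmask(im):
    f=im.astype(float);return np.clip((f[...,0]-np.maximum(f[...,1],f[...,2])-30)/90,0,1)
def fill(m):
    b=(m>.5).astype(np.uint8);cs,_=cv2.findContours(b,cv2.RETR_EXTERNAL,cv2.CHAIN_APPROX_NONE)
    o=np.zeros_like(b);c=max(cs,key=cv2.contourArea);cv2.drawContours(o,[c],-1,1,-1)
    inner=cv2.erode(o,np.ones((3,3)));return np.where(inner>0,1,m*cv2.dilate(o,np.ones((3,3))))
def only(n,m,xy,r=40):
    u,v=proj(n,[[*xy,0]])[0].astype(int);o=np.zeros_like(m);o[v-r:v+r,u-r:u+r]=m[v-r:v+r,u-r:u+r];return o
def dark(im,bg): return np.clip((bg.sum()-im.astype(float).sum(2)-100)/200,0,1)
D=dict(jig=(.490,-.414,0,.2,.112,0,.012,0),red=(.461,-.25,-.1,.134,.066,0,.008,0),frame=(.498,.18,.1,.134,.066,0,.008,0),bat=(.492,.05,.2,.09,.038,0,.008,-.009),wt=(.46,.34,.1,.196,.056,.010,.018,0))
def meas(n,im,k,d=None):
    x,y,yaw,L,W,z0,z1,cx=d or D[k]
    u,v=proj(n,[[.49,.115,0]])[0].astype(int);bg=np.median(im[v-3:v+4,u-3:u+4].reshape(-1,3),0).astype(float)
    if k=="red" or k=="frame": m=fill(only(n,redmask(im),(x,y),32))
    elif k=="wt":
        f=im.astype(float);g=np.clip(((f[...,0]-f[...,1])-(bg[0]-bg[1])-4)/12,0,1);g=np.maximum(g,dark(im,bg));m=fill(only(n,g,(x,y),48))
    else: m=fill(only(n,dark(im,bg),(x,y),48 if k=="jig" else 24))
    return fit(n,m,x,y,yaw,L,W,z0,z1,cx)
if __name__=="__main__":
  for n in("top","scene"):
    im=np.load(f"im_{n}.npy")
    for k in D:
        q,c,s=meas(n,im,k);print(n,k,np.round(q[:2]*1000,1),round(np.degrees(q[2]),2),round(c,1),round(s,1))
E
python3 m.py
```

```text
top jig [ 487.5 -413.9] 0.26 12.0 2671.1
top red [ 464.1 -250.2] -12.08 92.1 965.3
top frame [491.8 179. ] 9.23 955.5 76.1
top bat [495.6  46.1] 19.54 2.6 421.9
top wt [461.4 339.8] 8.68 16.1 1397.7
scene jig [ 446.5 -417.8] 2.14 2011.0 3306.6
scene red [ 466.1 -253.8] -11.79 46.7 535.2
scene frame [495.3 178.8] 10.21 879.1 157.0
scene bat [494.6  45.2] 19.49 5.3 380.0
scene wt [456.9 343.6] 7.48 230.2 2098.0
```

```bash
python3 - <<'E'
s=open('m.py').read()
s=s.replace('''m=fill(only(n,redmask(im),(x,y),32))''','''m=fill(only(n,soft(im,bg,30,130 if k=="frame" else 200),(x,y),32))''')
open('m.py','w').write(s)
E
python3 m.py|grep -E "red|frame"
python3 - <<'E'
from h import *
for n in("top","scene"):
  im=np.load(f"im_{n}.npy")
  from m import *
  outs=[]
  for k in D:
    x,y=D[k][:2]
    q=meas(n,im,k)[0]; _,_,_,L,W,z0,z1,cx=D[k]
    pts=proj(n,boxpts(*q,L,W,z0,z1,cx));u,v=proj(n,[[x,y,0]])[0].astype(int)
    c=cv2.resize(im[v-40:v+40,u-40:u+40,::-1],(320,320),interpolation=cv2.INTER_CUBIC) 
    pp=(pts-[u-40,v-40]+.5)*4-.5
    for i,j in((1,3),(3,7),(7,5),(5,1)): cv2.line(c,tuple(int(a) for a in pp[i]),tuple(int(a) for a in pp[j]),(0,255,0),1)
    outs.append(cv2.resize(c,(260,260)))
  outs.append(outs[0]*0)
  cv2.imwrite(f"pics/fit_{n}.png",np.vstack([np.hstack(outs[:3]),np.hstack(outs[3:])]))
E
```

```text
top red [ 464.1 -249.2] -11.91 8.3 1075.5
top frame [495.6 181.1] 10.68 6.4 1079.6
scene red [ 507.8 -403.9] 32.94 187.9 662.6
scene frame [494.  179.9] 10.36 10.2 1096.2
```

View pics/fit_top.png

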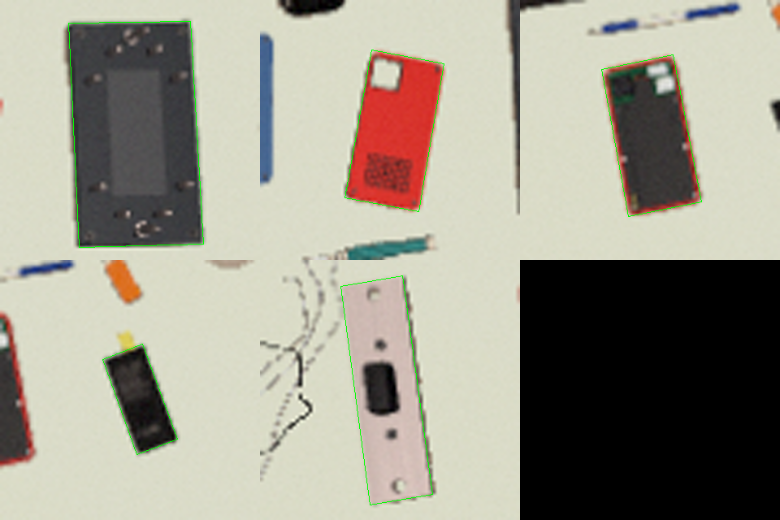

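```bash
cat > go.py <<'E'
import sys,numpy as np
from bench import monitor
# go.py x y z(mm) yaw(deg): remaining shift in tool axes (after the turn is made first), cm, and turn about tool z
o=monitor.get_obs();R=np.array(o["ee_rot"]);p=np.array(o["position"])
psi=np.degrees(np.arctan2(R[1,0],R[0,0]))
x,y,z,yaw=map(float,sys.argv[1:5]);d=np.array([x,y,z])/1000-p
a=np.radians(yaw);tx=d[0]*np.cos(a)+d[1]*np.sin(a);ty=d[0]*np.sin(a)-d[1]*np.cos(a)
print("now",np.round(p*1000,1),"psi",round(psi,2),"w",round(o["gripper_width"]*1000,1),"F",np.round(o["contact_force"],1),"t",round(o["clock"],2))
print("turn",round(psi-yaw,2),"then tx,ty,tz cm",np.round([tx*100,ty*100,-d[2]*100],2),"min rows",round(np.linalg.norm(d)/.0625,1))
E
python3 go.py 495 180.5 120 10.5
python3 -m pendant '[-1,0,0,0,2.4,-1,3.3,-4.75,0,0,-1,3.3,-4.75,0,0,-1,3.3,-4.75,0,0,-1,3.3,-4.75,0,0,-1,3.3,-4.75,0,0,-1,3.3,-4.75,0,0,-1,3.3,-4.75,0,0]' 25
python3 -m pendant '[-1,3.3,-4.75,0,0,-1,3.3,-4.75,0,0,-1,3.3,-4.75,0,0,-1,3.3,-4.75,0,0,-1,3.3,-4.75,0,0,-1,3.3,-4.75,0,0]'
python3 go.py 495 180.5 120 10.5
```

```text
now [ 139.3 -609.3  231.3] psi 12.88 w 85.3 F [-0.8  0.1  0.1] t 2.0
turn 2.38 then tx,ty,tz cm [ 49.36 -71.17  11.13] min rows 14.0
clock: 3.0
position: [0.3065, -0.2387, 0.2316]
ee_rot: [[0.983, 0.181, 0.001], [0.181, -0.983, -0.001], [0.001, 0.001, -1.0]]
contact_force: [0.5, 0.6, 0.6]
gripper_width: 0.0849
clock: 3.75
position: [0.4495, 0.078, 0.2318]
ee_rot: [[0.983, 0.182, 0.001], [0.182, -0.983, -0.0], [0.001, 0.001, -1.0]]
contact_force: [1.3, -0.8, 0.5]
gripper_width: 0.0853
now [449.5  78.  231.8] psi 10.51 w 85.3 F [ 1.3 -0.8  0.5] t 3.75
turn 0.01 then tx,ty,tz cm [ 6.34 -9.25 11.18] min rows 2.5
```

```bash
python3 -m pendant '[-1,2.1,-3.1,2,0,-1,2.1,-3.1,3,0,-1,2.1,-3.0,3,0,-1,0,0,3.2,0,-1,0,0,4,0,-1,0,0,0,0]'
python3 go.py 495 180.5 30 10.5
python3 - <<'E'
from h import *
o=monitor.get_obs()
for n in("top","scene"):
    im=cams.get_image(n);crop(n,im,(.495,.18),50,6,f"pics/g1_{n}.png")
E
```

```text
clock: 4.5
position: [0.491, 0.1774, 0.0761]
ee_rot: [[0.983, 0.182, -0.007], [0.182, -0.983, -0.001], [-0.007, 0.0, -1.0]]
contact_force: [-0.0, -0.2, 0.5]
gripper_width: 0.0852
now [491.  177.4  76.1] psi 10.49 w 85.2 F [-0.  -0.2  0.5] t 4.5
turn -0.01 then tx,ty,tz cm [ 0.45 -0.23  4.61] min rows 0.7
pics/g1_top.png origin px 131 161 x 6
pics/g1_scene.png origin px 182 207 x 6
```

View pics/g1_scene.png

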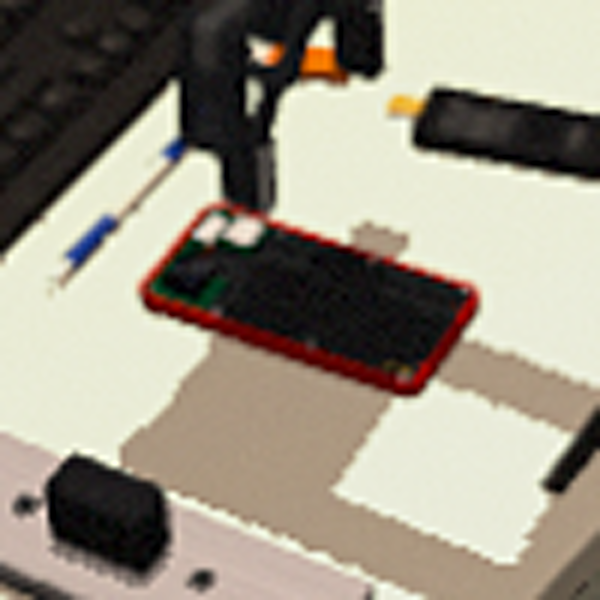

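```bash
python3 -m pendant '[-1,0.45,-0.23,2,0,-1,0,0,3,0,-1,0,0,1.5,0,-1,0,0,1,0,-1,0,0,0,0]'
python3 go.py 495 180.5 -3 10.5
```

```text
clock: 5.22
position: [0.4982, 0.1809, 0.0045]
ee_rot: [[0.983, 0.182, -0.0], [0.182, -0.983, 0.0], [-0.0, -0.0, -1.0]]
contact_force: [-0.0, -0.4, 0.2]
gripper_width: 0.0855
now [498.2 180.9   4.5] psi 10.47 w 85.5 F [-0.  -0.4  0.2] t 5.22
turn -0.03 then tx,ty,tz cm [-0.33 -0.02  0.75] min rows 0.1
```

```bash
python3 -m pendant '[-1,-0.3,0,0.4,0,-1,0,0,0.3,0,-1,0,0,0,0]'
python3 -m pendant '[1,0,0,0,0,1,0,0,0,0,1,0,0,0,0,1,0,0,0,0,1,0,0,0,0]' 30
python3 go.py 495 180.5 -3 10.5
```

```text
clock: 5.6
position: [0.495, 0.1804, -0.0027]
ee_rot: [[0.983, 0.182, -0.0], [0.182, -0.983, -0.0], [-0.0, -0.0, -1.0]]
contact_force: [-0.2, 0.5, -0.0]
gripper_width: 0.0853
clock: 6.22
position: [0.4954, 0.1804, -0.0022]
ee_rot: [[0.983, 0.182, 0.0], [0.182, -0.983, -0.0], [0.0, 0.0, -1.0]]
contact_force: [-2.2, -0.5, 5.3]
gripper_width: 0.0645
now [495.4 180.4  -2.2] psi 10.49 w 64.5 F [-2.2 -0.5  5.3] t 6.22
turn -0.01 then tx,ty,tz cm [-0.04 -0.01  0.08] min rows 0.0
```

```bash
python3 -m pendant '[1,0,0,0,0,1,0,0,-0.1,0,1,0,0,0,0]'
python3 - <<'E'
from h import *
for n in("top","scene"):
    im=cams.get_image(n);crop(n,im,(.495,.18),50,6,f"pics/g2_{n}.png")
E
```

```text
clock: 6.6
position: [0.4948, 0.1804, -0.0021]
ee_rot: [[0.983, 0.182, -0.001], [0.182, -0.983, -0.0], [-0.001, -0.0, -1.0]]
contact_force: [0.1, 0.0, -2.1]
gripper_width: 0.0644
pics/g2_top.png origin px 131 161 x 6
pics/g2_scene.png origin px 182 207 x 6
```

View pics/g2_scene.png

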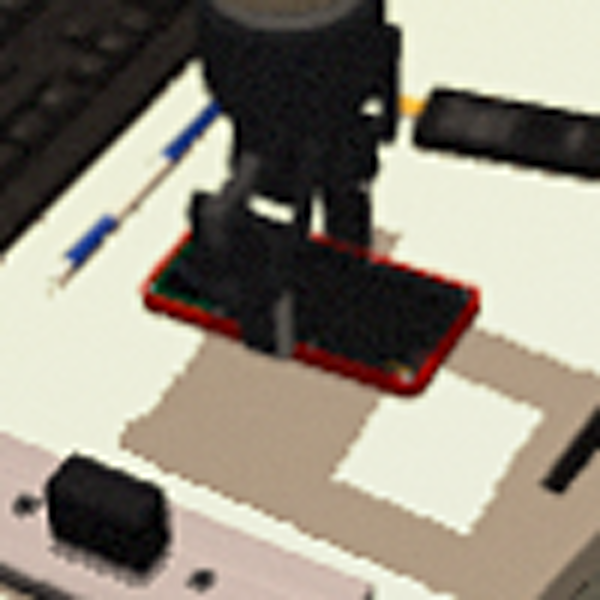

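```bash
python3 -m pendant '[1,0,0,-0.5,0,1,0,0,-1.5,0,1,0,0,-3,0,1,0,0,-4,0,1,0,0,-3,0,1,0,0,0,0,1,0,0,0,0]'
python3 - <<'E'
from h import *
o=monitor.get_obs();print(np.round(o["position"],4),o["gripper_width"])
for n in("top","scene"):
    im=cams.get_image(n);crop(n,im,(.495,.18),50,6,f"pics/g3_{n}.png",z=.12);np.save(f"g3_{n}.npy",im)
E
python3 go.py 487.5 -413.9 120 0.26
```

```text
clock: 7.58
position: [0.4945, 0.1803, 0.1177]
ee_rot: [[0.983, 0.182, -0.001], [0.182, -0.983, -0.0], [-0.001, -0.0, -1.0]]
contact_force: [-0.0, 0.3, -2.0]
gripper_width: 0.0647
[0.4945 0.1803 0.1177] 0.0647189490137092
pics/g3_top.png origin px 125 157 x 6
pics/g3_scene.png origin px 180 170 x 6
now [493.8 180.1 116.7] psi 10.48 w 64.9 F [ 0.5  0.3 -2.7] t 7.67
turn 10.22 then tx,ty,tz cm [-0.9  59.4  -0.33] min rows 9.5
```

View pics/g3_scene.png

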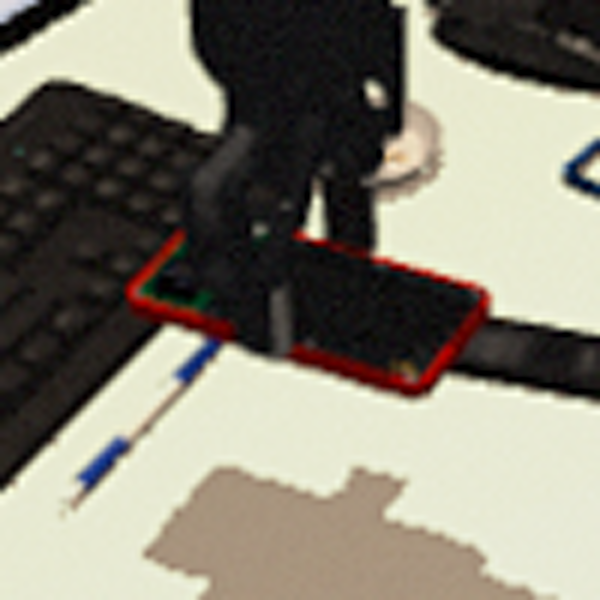

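View pics/g3_top.png

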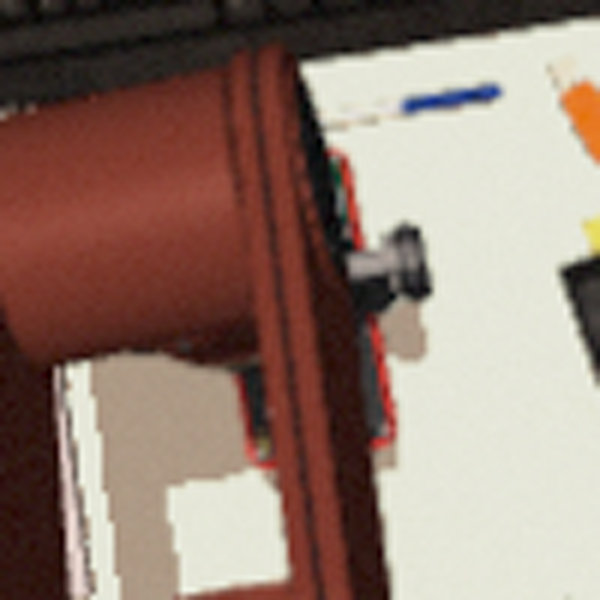

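```bash
python3 -m pendant '[1,0,2,0,5,1,0,4,0,5.3,1,0,5.5,0,0,1,0,6,0,0,1,0,6,0,0,1,0,6,0,0,1,0,6,0,0,1,0,6,0,0]'
python3 go.py 486.9 -414.4 120 0.15
```

```text
clock: 8.68
position: [0.5026, -0.2355, 0.1167]
ee_rot: [[1.0, 0.003, -0.002], [0.003, -1.0, 0.002], [-0.002, -0.002, -1.0]]
contact_force: [0.9, 0.7, -1.9]
gripper_width: 0.0645
now [ 502.6 -235.5  116.7] psi 0.17 w 64.5 F [ 0.9  0.7 -1.9] t 8.68
turn 0.02 then tx,ty,tz cm [-1.61 17.89 -0.33] min rows 2.9
```

```bash
python3 -m pendant '[1,-0.5,5.5,0,0,1,-0.5,5.5,0,0,1,-0.4,4,0,0,1,-0.2,2.3,0,0,1,0,0,0,0,1,0,0,0,0]'
python3 go.py 486.9 -414.4 50 0.15
```

```text
clock: 9.43
position: [0.4882, -0.4055, 0.1174]
ee_rot: [[1.0, 0.004, -0.001], [0.004, -1.0, 0.002], [-0.001, -0.002, -1.0]]
contact_force: [-0.1, -0.1, -1.2]
gripper_width: 0.0647
now [ 488.2 -405.5  117.4] psi 0.22 w 64.7 F [-0.1 -0.1 -1.2] t 9.43
turn 0.07 then tx,ty,tz cm [-0.13  0.89  6.74] min rows 1.1
```

```bash
python3 -m pendant '[1,-0.13,0.89,0,0,1,0,0,3,0,1,0,0,3,0,1,0,0,1.3,0,1,0,0,0,0,1,0,0,0,0]'
python3 go.py 486.9 -414.4 40 0.15
python3 - <<'E'
from h import *
for n in("top","scene"):
    im=cams.get_image(n);crop(n,im,(.49,-.41),50,6,f"pics/j1_{n}.png",z=.04);np.save(f"j1_{n}.npy",im)
E
```

```text
clock: 10.18
position: [0.4878, -0.4167, 0.0468]
ee_rot: [[1.0, 0.003, 0.002], [0.003, -1.0, -0.002], [0.002, 0.002, -1.0]]
contact_force: [0.3, 0.3, -1.2]
gripper_width: 0.0643
now [ 487.8 -416.7   46.8] psi 0.2 w 64.3 F [ 0.3  0.3 -1.2] t 10.18
turn 0.05 then tx,ty,tz cm [-0.09 -0.23  0.68] min rows 0.1
pics/j1_top.png origin px 337 158 x 6
pics/j1_scene.png origin px 295 98 x 6
```

View pics/j1_scene.png

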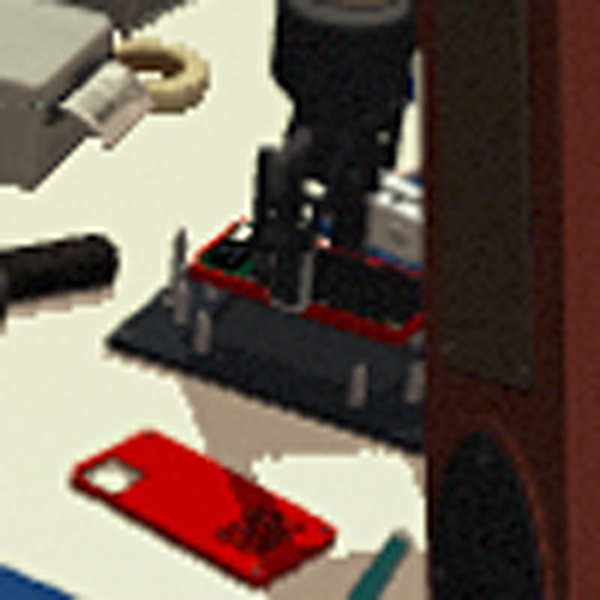

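View pics/j1_top.png

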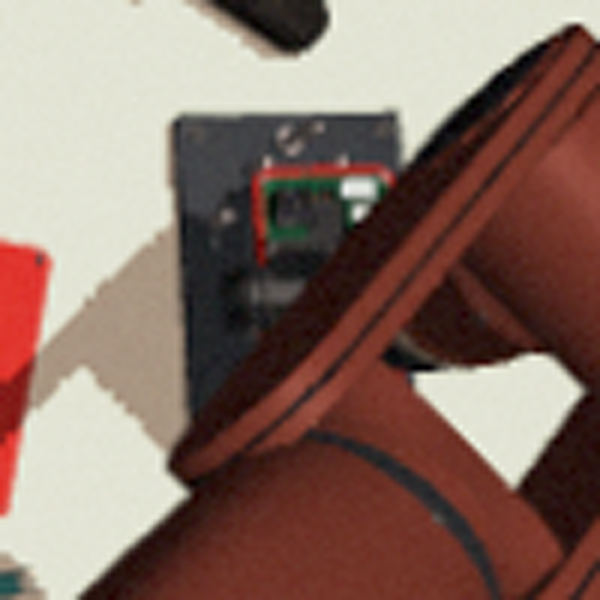

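```bash
cat > ed.py <<'E'
from h import *
def edges(im,z1,hor,ver,col="red"):
    """hor: (v0,v1,us) scan columns downwards in v0..v1 for first red edge; ver: (u0,u1,vs) scan rows rightwards"""
    f=im.astype(float);r=f[...,0]-(f[...,1]+f[...,2])/2
    out=[]
    for lst,t in((hor,0),(ver,1)):
        a,b,cs=lst;pts=[]
        for c in cs:
            p=r[a:b,c] if t==0 else r[c,a:b]
            h=p.max()/2;i=int(np.argmax(p>h));e=a+i-1+(h-p[i-1])/(p[i]-p[i-1])
            pts.append(ray("top",(c,e) if t==0 else (e,c),z1)[:2]*1000)
        pts=np.array(pts);out.append(np.polyfit(pts[:,1],pts[:,0],1) if t==0 else np.polyfit(pts[:,0],pts[:,1],1))
        print("mean",np.median(pts,0).round(1),"slope deg",np.degrees(np.arctan(out[-1][0])).round(2))
E
python3 - <<'E'
from ed import *
im=np.load("j1_top.npy")
edges(im,.057,(180,192,range(384,398)),(374,388,range(190,200)))
E
```

```text
mean [ 556.2 -416.3] slope deg -0.57
mean [ 529.6 -381. ] slope deg 2.87
```

```bash
python3 - <<'E'
from ed import *
print(np.round(monitor.get_obs()["position"]*1000,1))
im=cams.get_image("top");np.save("j2_top.npy",im)
edges(im,.057,(180,192,range(384,398)),(374,388,range(190,200)))
# overlay of predicted outlines and jig pts
for k,(cx,cy) in dict(a=(487.8,-414),).items():
    c=cv2.resize(im[158:238,337:437,::-1],None,fx=8,fy=8,interpolation=cv2.INTER_CUBIC)
    def P2(X): return ((proj("top",X)-[337,158]+.5)*8-.5).round().astype(int)
    B=boxpts(.4892,-.414,np.radians(.2),.134,.066,.049,.057)
    pp=P2(B)[[1,3,7,5]];cv2.polylines(c,[pp.reshape(-1,1,2)],True,(0,255,0),1)
    J=P2(boxpts(.4875,-.4139,np.radians(.26),.2,.112,0,.012))[[1,3,7,5]];cv2.polylines(c,[J.reshape(-1,1,2)],True,(255,255,0),1)
    for x in(-48,48):
        for y in(-38.5,38.5):
            for z in(.012,.036): cv2.circle(c,P2([[.4875+x/1000-np.radians(.26)*y/1000,-.4139+y/1000+np.radians(.26)*x/1000,z]])[0].tolist(),3,(0,255,255),-1)
    for x in(-72.5,72.5):
        for y in(-18,18):
            for z in(.012,.036): cv2.circle(c,P2([[.4875+x/1000-np.radians(.26)*y/1000,-.4139+y/1000+np.radians(.26)*x/1000,z]])[0].tolist(),3,(0,255,255),-1)
    cv2.imwrite("pics/j2o.png",c)
E
```

```text
[ 487.9 -416.9   47. ]
mean [ 556.4 -416.3] slope deg -0.2
mean [ 529.5 -381.5] slope deg 3.24
```

View pics/j2o.png

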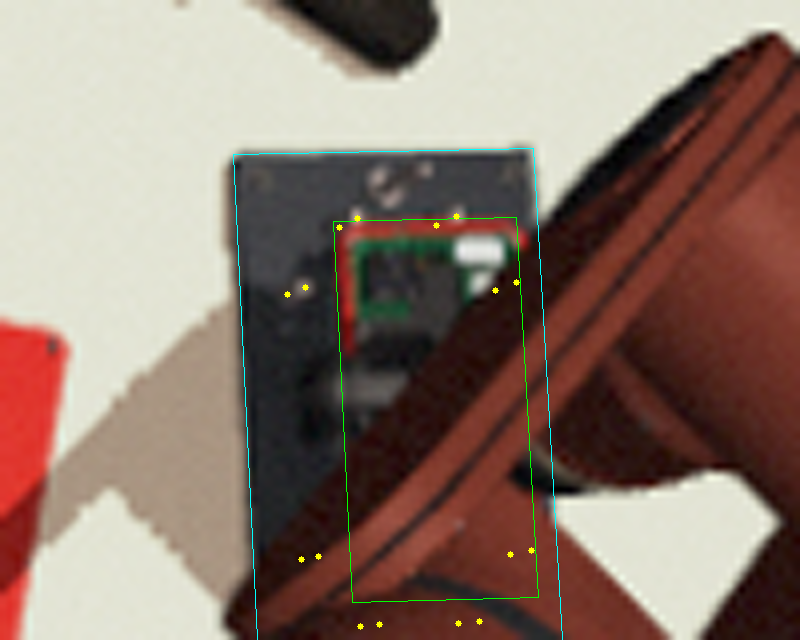

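```bash
python3 -m pendant '[1,-0.1,-0.25,0,0,1,0,0,0.4,0,1,0,0,0,0,1,0,0,0,0]'
python3 go.py 486.8 -414.4 10 0.15
python3 - <<'E'
from h import *
for n in("scene","top"):
    im=cams.get_image(n);crop(n,im,(.51,-.41),36,8,f"pics/j3_{n}.png",z=.04)
E
```

```text
clock: 10.82
position: [0.4858, -0.4134, 0.0411]
ee_rot: [[1.0, 0.003, -0.0], [0.003, -1.0, 0.0], [-0.0, -0.0, -1.0]]
contact_force: [0.3, -0.2, -0.5]
gripper_width: 0.0648
now [ 485.8 -413.4   41.1] psi 0.18 w 64.8 F [ 0.3 -0.2 -0.5] t 10.82
turn 0.03 then tx,ty,tz cm [0.1  0.1  3.11] min rows 0.5
pics/j3_scene.png origin px 304 110 x 8
pics/j3_top.png origin px 351 165 x 8
```

View pics/j3_scene.png

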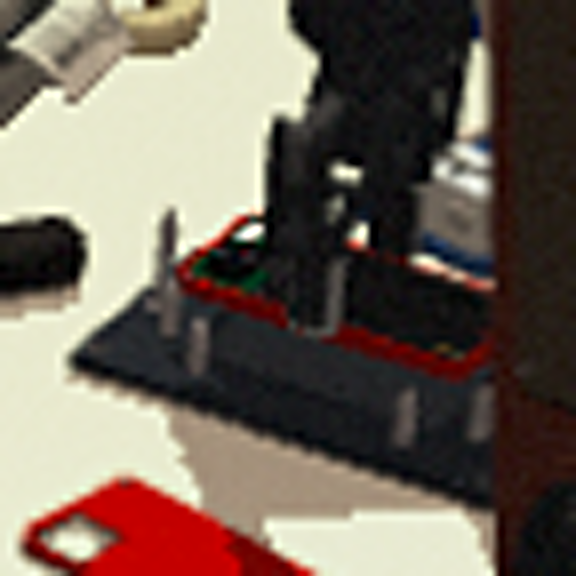

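View pics/j3_top.png

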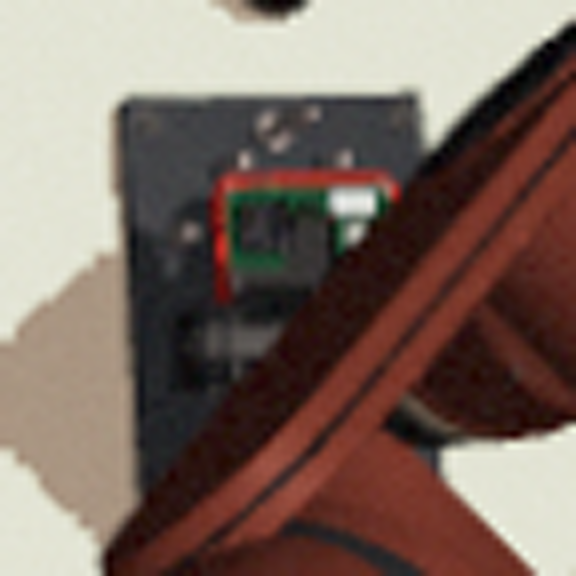

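```bash
python3 -m pendant '[1,0.1,0.1,0,0,1,0,0,0,0,1,0,0,0,0]'
python3 go.py 486.8 -414.4 10 0.15
```

```text
clock: 11.3
position: [0.487, -0.4146, 0.0413]
ee_rot: [[1.0, 0.003, 0.0], [0.003, -1.0, -0.0], [0.0, 0.0, -1.0]]
contact_force: [-0.4, 0.8, -2.7]
gripper_width: 0.0647
now [ 487.  -414.6   41.3] psi 0.18 w 64.7 F [-0.4  0.8 -2.7] t 11.3
turn 0.03 then tx,ty,tz cm [-0.02 -0.02  3.13] min rows 0.5
```

```bash
python3 -m pendant '[1,0,0,0.5,0,1,0,0,0.3,0,1,0,0,0.3,0,1,0,0,0,0]'
python3 -m pendant '[1,0,0,0.3,0,1,0,0,0.3,0,1,0,0,0,0]'
```

```text
clock: 11.8
position: [0.4867, -0.4142, 0.0297]
ee_rot: [[1.0, 0.003, -0.001], [0.003, -1.0, 0.001], [-0.001, -0.001, -1.0]]
contact_force: [-0.6, -0.2, -1.2]
gripper_width: 0.0646
clock: 12.18
position: [0.4868, -0.4143, 0.0239]
ee_rot: [[1.0, 0.003, -0.0], [0.003, -1.0, 0.001], [-0.0, -0.001, -1.0]]
contact_force: [0.2, 0.3, -1.2]
gripper_width: 0.0645
```

```bash
python3 -m pendant '[1,0,0,0.4,0,1,0,0,0.4,0,1,0,0,0.2,0,1,0,0,0,0]'
python3 -m pendant '[1,0,0,0.2,0,1,0,0,0,0]'
python3 go.py 486.8 -414.4 10 0.15
python3 - <<'E'
from h import *
for n in("scene","top"):
    im=cams.get_image(n);crop(n,im,(.51,-.41),36,8,f"pics/j4_{n}.png",z=.04)
E
```

```text
clock: 12.68
position: [0.4868, -0.4143, 0.0139]
ee_rot: [[1.0, 0.003, -0.0], [0.003, -1.0, 0.0], [-0.0, -0.0, -1.0]]
contact_force: [0.3, -0.2, -2.0]
gripper_width: 0.0647
clock: 12.92
position: [0.4869, -0.4145, 0.0122]
ee_rot: [[1.0, 0.003, -0.0], [0.003, -1.0, 0.0], [-0.0, -0.0, -1.0]]
contact_force: [1.1, -0.3, -1.1]
gripper_width: 0.0643
now [ 486.9 -414.5   12.2] psi 0.18 w 64.3 F [ 1.1 -0.3 -1.1] t 12.93
turn 0.03 then tx,ty,tz cm [-0.01 -0.01  0.22] min rows 0.0
pics/j4_scene.png origin px 304 110 x 8
pics/j4_top.png origin px 351 165 x 8
```

View pics/j4_scene.png

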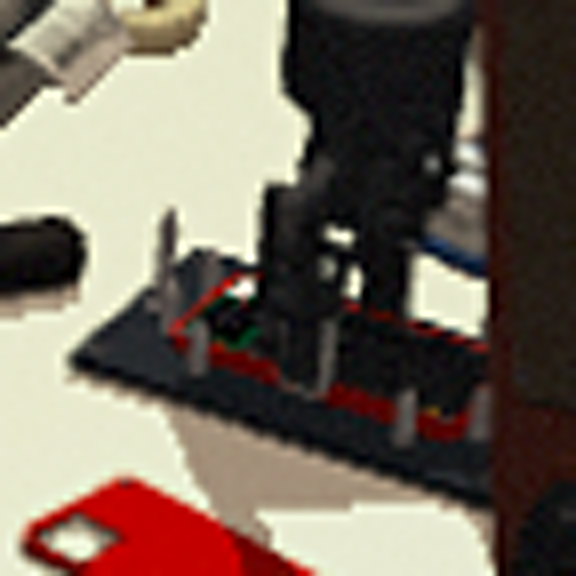

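Frame sits between the dowels without contact force. I'll lower the last 2 mm and release.

```bash
python3 -m pendant '[1,0,0,0.1,0,1,0,0,0.1,0,1,0,0,0,0]'
python3 -m pendant '[1,0,0,0.1,0,1,0,0,0,0]'
```

```text
clock: 13.4
position: [0.4869, -0.4144, 0.0101]
ee_rot: [[1.0, 0.003, -0.0], [0.003, -1.0, 0.0], [-0.0, -0.0, -1.0]]
contact_force: [-0.3, 0.1, -2.0]
gripper_width: 0.0651
clock: 13.65
position: [0.487, -0.4146, 0.0099]
ee_rot: [[1.0, 0.003, 0.0], [0.003, -1.0, -0.0], [0.0, 0.0, -1.0]]
contact_force: [-2.2, 3.1, 3.0]
gripper_width: 0.0646
```

```bash
python3 -m pendant '[-1,0,0,0,0,-1,0,0,0,0,-1,0,0,0,0,-1,0,0,-1,0,-1,0,0,-3,0,-1,0,0,-5,0,-1,0,0,-4,0]'
python3 go.py 495 45.8 100 19.5
```

```text
clock: 14.52
position: [0.4874, -0.415, 0.1421]
ee_rot: [[1.0, 0.003, 0.001], [0.003, -1.0, -0.002], [0.001, 0.002, -1.0]]
contact_force: [0.9, 0.4, -0.3]
gripper_width: 0.0856
now [ 487.4 -415.   142.1] psi 0.18 w 85.6 F [ 0.9  0.4 -0.3] t 14.53
turn -19.32 then tx,ty,tz cm [ 16.1  -43.18   4.21] min rows 7.4
```

```bash
python3 -m pendant '[-1,0,-3.5,0,0,-1,0,-6,0,0,-1,0,-6,0,0,-1,0,-6,0,0,-1,0,-6,0,0,-1,0,-6,0,0,-1,0,-6,0,0,-1,0,-6,0,0]'
python3 -m pendant '[-1,0,0,0,-9.7,-1,0,0,1,-9.6,-1,0,0,0,0,-1,0,0,0,0]'
python3 go.py 487 42.6 60 19.5
python3 - <<'E'
from m import *
im=cams.get_image("top");np.save("k_top.npy",im);cv2.imwrite("pics/k_top.png",cv2.resize(im[:,:,::-1],None,fx=1.5,fy=1.5))
c=cv2.resize(im[165:235,350:430,::-1],None,fx=8,fy=8,interpolation=cv2.INTER_CUBIC);cv2.imwrite("pics/k_jig.png",c)
E
```

```text
clock: 15.52
position: [0.4857, 0.0423, 0.1405]
ee_rot: [[1.0, 0.003, 0.002], [0.003, -1.0, -0.0], [0.002, 0.0, -1.0]]
contact_force: [0.7, 0.0, 0.9]
gripper_width: 0.0858
clock: 16.02
position: [0.4858, 0.0403, 0.1299]
ee_rot: [[0.944, 0.33, 0.001], [0.33, -0.944, -0.0], [0.001, 0.0, -1.0]]
contact_force: [-0.2, -0.1, 0.0]
gripper_width: 0.0855
now [485.8  40.3 129.9] psi 19.28 w 85.5 F [-0.2 -0.1  0. ] t 16.02
turn -0.22 then tx,ty,tz cm [ 0.19 -0.17  6.99] min rows 1.1
```

View pics/k_jig.png

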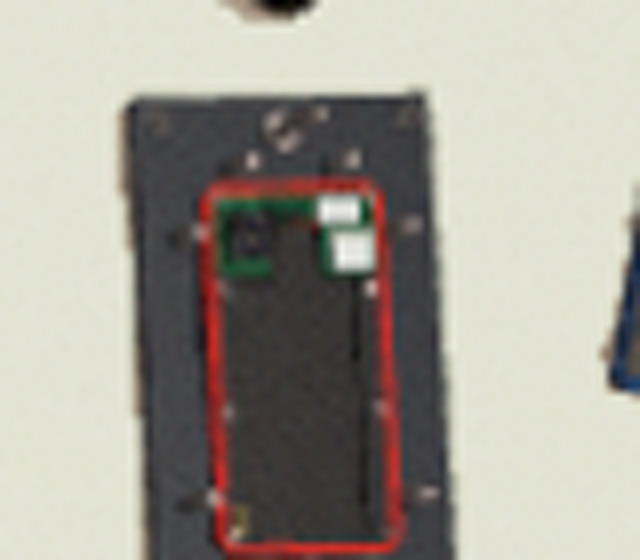

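```bash
python3 - <<'E'
from m import *
im=np.load("k_top.npy")
m=only("top",redmask(im),(.4875,-.414),32);b=cv2.morphologyEx(m.astype(np.float32),cv2.MORPH_CLOSE,np.ones((3,3)))
m=fill(np.maximum(m,b*(b>.5)))
q,c,s=fit("top",m,.4875,-.414,0,.134,.066,.012,.020);print(np.round(q[:2]*1000,1),np.degrees(q[2]),c,s)
q,c,s=meas("top",im,"jig");print(np.round(q[:2]*1000,1),np.degrees(q[2]),c,s)
E
```

```text
[ 487.6 -414.9] 0.3840069280927052 881.9013500496405 168.74444483253689Traceback (most recent call last):
  File "<stdin>", line 6, in <module>
  File "m.py", line 20, in meas
    else: m=fill(only(n,dark(im,bg),(x,y),48 if k=="jig" else 24))
            ~~~~^^^^^^^^^^^^^^^^^^^^^^^^^^^^^^^^^^^^^^^^^^^^^^^^^^
  File "m.py", line 8, in fill
    o=np.zeros_like(b);c=max(cs,key=cv2.contourArea);cv2.drawContours(o,[c],-1,1,-1)
                         ~~~^^^^^^^^^^^^^^^^^^^^^^^^
ValueError: max() iterable argument is empty
```

```bash
python3 -m pendant '[-1,0,0,0,-0.2,-1,0.19,-0.17,3,0,-1,0,0,3.5,0,-1,0,0,3.5,0,-1,0,0,1.5,0,-1,0,0,0,0,-1,0,0,0,0]'
python3 go.py 487 42.6 3 19.5
```

```text
clock: 16.95
position: [0.488, 0.0426, 0.0157]
ee_rot: [[0.942, 0.337, 0.002], [0.337, -0.942, -0.0], [0.002, 0.001, -1.0]]
contact_force: [-0.0, -0.5, 1.3]
gripper_width: 0.085
now [488.   42.6  15.7] psi 19.67 w 85.0 F [-0.  -0.5  1.3] t 16.95
turn 0.17 then tx,ty,tz cm [-0.1  -0.03  1.27] min rows 0.2
```

```bash
python3 -m pendant '[-1,-0.1,0,0.7,0.2,-1,0,0,0.55,0,-1,0,0,0,0]'
python3 -m pendant '[1,0,0,0,0,1,0,0,0,0,1,0,0,0,0,1,0,0,0,0,1,0,0,0,0,1,0,0,0,0,1,0,0,0,0]' 30
python3 go.py 487 42.6 3 19.5
```

```text
clock: 17.32
position: [0.4853, 0.0424, 0.0014]
ee_rot: [[0.943, 0.333, -0.001], [0.333, -0.943, 0.0], [-0.001, -0.0, -1.0]]
contact_force: [0.0, -0.2, 0.3]
gripper_width: 0.0854
clock: 18.2
position: [0.4861, 0.0424, 0.0021]
ee_rot: [[0.943, 0.333, 0.001], [0.333, -0.943, 0.0], [0.001, 0.0, -1.0]]
contact_force: [-0.1, -0.7, 5.5]
gripper_width: 0.0369
now [486.1  42.4   2.1] psi 19.48 w 36.9 F [-0.1 -0.7  5.5] t 18.2
turn -0.02 then tx,ty,tz cm [ 0.09  0.01 -0.09] min rows 0.0
```

```bash
python3 -m pendant '[1,0,0,-0.5,0,1,0,0,-2,0,1,0,0,-4,0,1,0,0,-4,0,1,0,0,-1,9.7,1,0,0,0,9.6,1,0,0,0,0]'
python3 go.py 472.4 -414.5 120 0.2
python3 - <<'E'
from h import *
for n in("scene",):
    im=cams.get_image(n);crop(n,im,(.49,.04),50,6,f"pics/b1_{n}.png",z=.11)
E
```

```text
clock: 19.08
position: [0.4855, 0.0424, 0.1167]
ee_rot: [[1.0, 0.005, -0.0], [0.005, -1.0, 0.0], [-0.0, -0.0, -1.0]]
contact_force: [0.5, -0.0, -0.0]
gripper_width: 0.0368
now [485.5  42.4 116.7] psi 0.26 w 36.8 F [ 0.5 -0.  -0. ] t 19.07
turn 0.06 then tx,ty,tz cm [-1.47 45.68 -0.33] min rows 7.3
pics/b1_scene.png origin px 216 146 x 6
```

View pics/b1_scene.png

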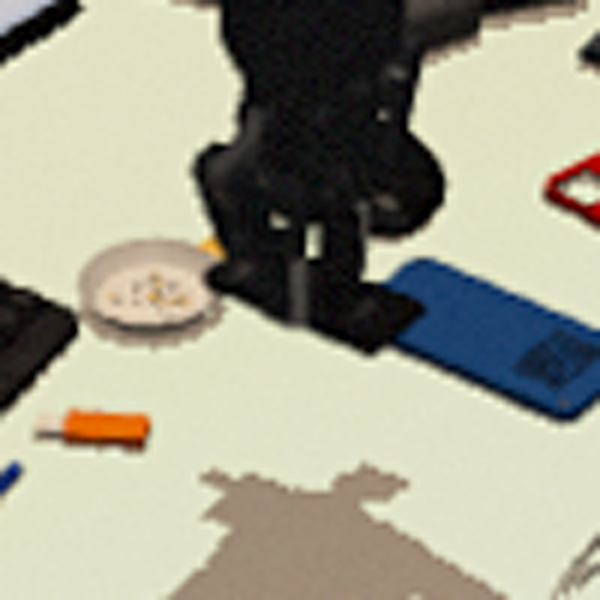

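Battery is held with its tail towards +x. Moving to the jig.

```bash
python3 -m pendant '[1,-0.2,3.5,0,0,1,-0.2,6,0,0,1,-0.2,6,0,0,1,-0.2,6,0,0,1,-0.2,6,0,0,1,-0.2,6,0,0,1,-0.2,6,0,0,1,-0.1,4,0,0]'
python3 -m pendant '[1,0,2.1,0,0,1,0,0,0,0,1,0,0,0,0]'
python3 go.py 472.4 -414.5 45 0.2
```

```text
clock: 20.12
position: [0.4713, -0.3952, 0.1161]
ee_rot: [[1.0, 0.005, -0.001], [0.005, -1.0, 0.0], [-0.001, -0.0, -1.0]]
contact_force: [0.1, 0.9, -0.4]
gripper_width: 0.0368
clock: 20.5
position: [0.472, -0.4125, 0.116]
ee_rot: [[1.0, 0.005, -0.001], [0.005, -1.0, 0.002], [-0.001, -0.002, -1.0]]
contact_force: [-0.1, -0.1, -0.8]
gripper_width: 0.0367
now [ 472.  -412.5  116. ] psi 0.27 w 36.7 F [-0.1 -0.1 -0.8] t 20.5
turn 0.07 then tx,ty,tz cm [0.04 0.2  7.1 ] min rows 1.1
```

```bash
python3 -m pendant '[1,0,0.15,3,0,1,0,0,3,0,1,0,0,2,0,1,0,0,0,0,1,0,0,0,0,1,0,0,0,0]'
python3 go.py 472.4 -414.5 25 0.2
python3 - <<'E'
from h import *
for n in("scene","top"):
    im=cams.get_image(n);crop(n,im,(.49,-.41),36,8,f"pics/b2_{n}.png",z=.03)
E
```

```text
clock: 21.25
position: [0.4731, -0.416, 0.0385]
ee_rot: [[1.0, 0.003, 0.002], [0.003, -1.0, -0.002], [0.002, 0.002, -1.0]]
contact_force: [0.8, -0.0, -0.7]
gripper_width: 0.037
now [ 473.1 -416.    38.5] psi 0.19 w 37.0 F [ 0.8 -0.  -0.7] t 21.25
turn -0.01 then tx,ty,tz cm [-0.07 -0.15  1.35] min rows 0.2
pics/b2_scene.png origin px 309 115 x 8
pics/b2_top.png origin px 350 173 x 8
```

View pics/b2_scene.png

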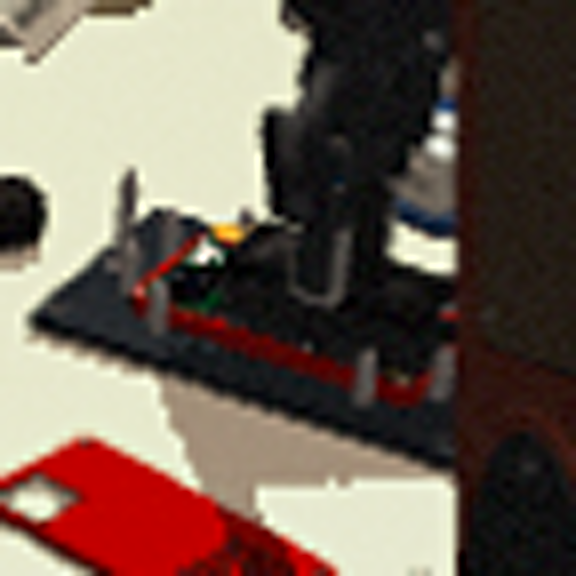

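View pics/b2_top.png

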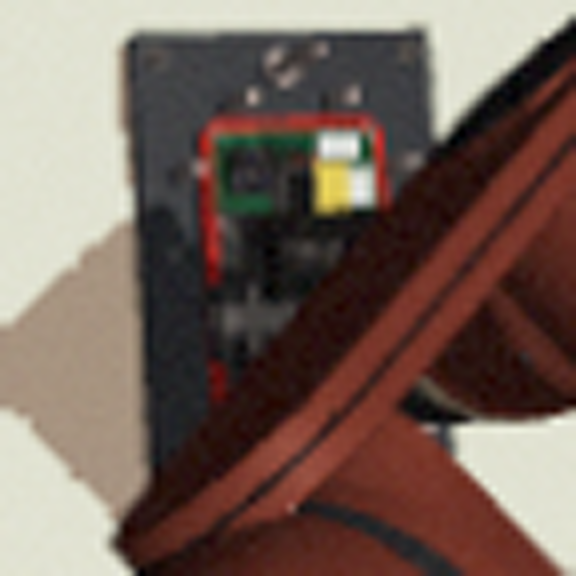

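```bash
python3 -m pendant '[1,-0.07,-0.15,0.4,0,1,0,0,0.6,0,1,0,0,0.2,0,1,0,0,0,0,1,0,0,0,0]'
python3 go.py 472.4 -414.5 19 0.2
```

```text
clock: 21.98
position: [0.4716, -0.4138, 0.0248]
ee_rot: [[1.0, 0.003, 0.0], [0.003, -1.0, -0.0], [0.0, 0.0, -1.0]]
contact_force: [-1.2, -0.6, -0.0]
gripper_width: 0.0369
now [ 471.6 -413.8   24.8] psi 0.18 w 36.9 F [-1.2 -0.6 -0. ] t 21.98
turn -0.02 then tx,ty,tz cm [0.08 0.07 0.58] min rows 0.1
```

```bash
python3 -m pendant '[1,0.07,0.07,0,0,1,0,0,0.3,0,1,0,0,0.15,0,1,0,0,0,0]'
python3 -m pendant '[1,0,0,0.1,0,1,0,0,0,0]'
python3 -m pendant '[1,0,0,0.1,0,1,0,0,0,0]'
```

```text
clock: 22.48
position: [0.4721, -0.4141, 0.02]
ee_rot: [[1.0, 0.003, -0.0], [0.003, -1.0, 0.0], [-0.0, -0.0, -1.0]]
contact_force: [-0.3, 0.1, -0.4]
gripper_width: 0.0368
clock: 22.72
position: [0.4722, -0.4144, 0.0193]
ee_rot: [[1.0, 0.003, 0.0], [0.003, -1.0, -0.0], [0.0, 0.0, -1.0]]
contact_force: [0.5, 0.3, -0.7]
gripper_width: 0.0368
clock: 22.98
position: [0.4723, -0.4144, 0.0192]
ee_rot: [[1.0, 0.003, -0.0], [0.003, -1.0, -0.0], [-0.0, 0.0, -1.0]]
contact_force: [-1.2, 2.3, 5.0]
gripper_width: 0.0367
```

```bash
python3 -m pendant '[-1,0,0,0,0,-1,0,0,0,0,-1,0,0,0,0,-1,0,0,-1,0,-1,0,0,-4,0,-1,0,0,-4,0,-1,0,-3,0,0,-1,0,-6,0,0]'
python3 -m pendant '[-1,0,-5,0,0,-1,0,-2.5,0,5.5,-1,0,0,0,6.6,-1,0,0,0,0,-1,0,0,0,0]'
python3 go.py 464 -249.5 60 -11.9
python3 - <<'E'
from m import *
im=cams.get_image("top");np.save("k2_top.npy",im)
cv2.imwrite("pics/k2.png",cv2.resize(im[165:235,310:430,::-1],None,fx=6,fy=6,interpolation=cv2.INTER_CUBIC))
E
```

```text
clock: 23.98
position: [0.4727, -0.3258, 0.1104]
ee_rot: [[1.0, 0.0, 0.003], [0.0, -1.0, -0.003], [0.003, 0.003, -1.0]]
contact_force: [1.1, 0.8, 0.4]
gripper_width: 0.0855
clock: 24.6
position: [0.4719, -0.2498, 0.1088]
ee_rot: [[0.979, -0.205, 0.001], [-0.205, -0.979, -0.0], [0.001, 0.0, -1.0]]
contact_force: [-0.1, 0.2, 0.5]
gripper_width: 0.0854
now [ 471.9 -249.8  108.8] psi -11.81 w 85.4 F [-0.1  0.2  0.5] t 24.6
turn 0.09 then tx,ty,tz cm [-0.78  0.13  4.88] min rows 0.8
```

View pics/k2.png

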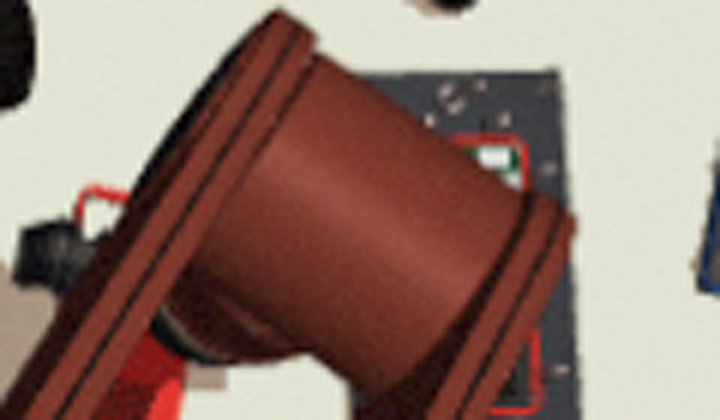

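```bash
python3 -m pendant '[-1,-0.78,0.13,2.5,0.1,-1,0,0,3,0,-1,0,0,3,0,-1,0,0,1,0,-1,0,0,0,0,-1,0,0,0,0]'
python3 go.py 464 -249.5 -2.5 -11.9
python3 - <<'E'
from h import *
for n in("scene",):
    im=cams.get_image(n);crop(n,im,(.48,-.34),40,9,f"pics/b3_{n}.png",z=.02)
E
```

```text
clock: 25.4
position: [0.4647, -0.2498, 0.0146]
ee_rot: [[0.978, -0.208, 0.002], [-0.208, -0.978, -0.001], [0.002, 0.001, -1.0]]
contact_force: [-0.2, 0.5, -0.1]
gripper_width: 0.0854
now [ 464.7 -249.8   14.6] psi -12.01 w 85.4 F [-0.2  0.5 -0.1] t 25.4
turn -0.11 then tx,ty,tz cm [-0.08 -0.01  1.71] min rows 0.3
pics/b3_scene.png origin px 297 123 x 9
```

View pics/b3_scene.png

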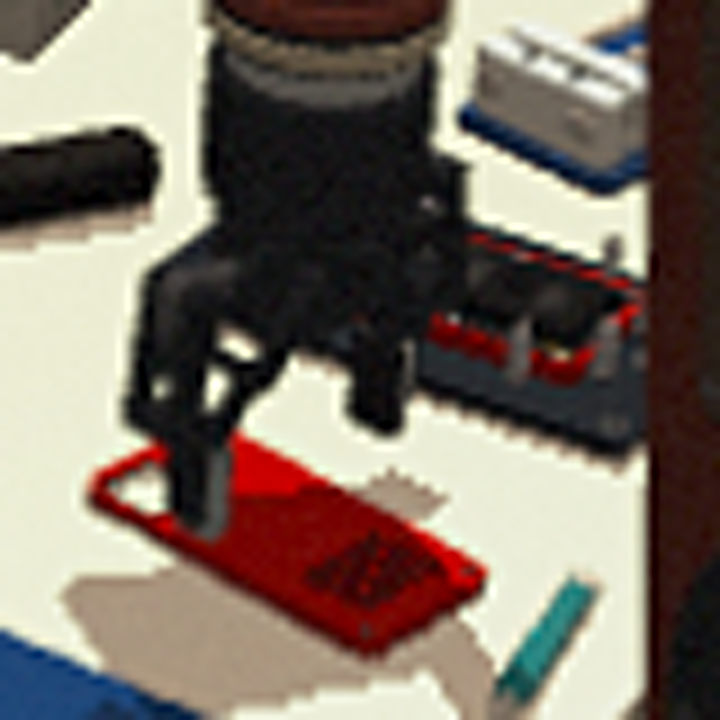

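```bash
python3 -m pendant '[-1,-0.08,0,0.9,-0.1,-1,0,0,0.8,0,-1,0,0,0,0,-1,0,0,0,0]'
python3 go.py 464 -249.5 -2.5 -11.9
python3 -m pendant '[1,0,0,0,0,1,0,0,0,0,1,0,0,0,0,1,0,0,0,0,1,0,0,0,0]' 25
python3 go.py 464 -249.5 -2.5 -11.9
```

```text
clock: 25.95
position: [0.463, -0.2488, -0.0038]
ee_rot: [[0.978, -0.206, -0.0], [-0.206, -0.978, 0.0], [-0.0, -0.0, -1.0]]
contact_force: [0.7, -0.7, -0.1]
gripper_width: 0.0853
now [ 463.  -248.8   -3.8] psi -11.91 w 85.3 F [ 0.7 -0.7 -0.1] t 25.95
turn -0.01 then tx,ty,tz cm [ 0.12  0.05 -0.13] min rows 0.0
clock: 26.58
position: [0.4634, -0.2491, -0.0032]
ee_rot: [[0.978, -0.207, 0.001], [-0.207, -0.978, -0.0], [0.001, 0.0, -1.0]]
contact_force: [-0.9, 0.7, 5.3]
gripper_width: 0.065
now [ 463.4 -249.1   -3.2] psi -11.92 w 65.0 F [-0.9  0.7  5.3] t 26.57
turn -0.02 then tx,ty,tz cm [ 0.07  0.03 -0.07] min rows 0.0
```

```bash
python3 -m pendant '[1,0,0,-0.5,0,1,0,0,-2,0,1,0,0,-4,0,1,0,0,-5,-3,1,0,0,-1,-9,1,0,0,0,0,1,0,0,0,0]'
python3 go.py 486.6 -414.5 120 0.2
python3 - <<'E'
from h import *
for n in("scene",):
    im=cams.get_image(n);crop(n,im,(.48,-.28),50,7,f"pics/c1_{n}.png",z=.12)
E
```

```text
clock: 27.45
position: [0.4622, -0.2482, 0.12]
ee_rot: [[1.0, -0.002, -0.002], [-0.002, -1.0, 0.001], [-0.002, -0.001, -1.0]]
contact_force: [0.2, 0.4, -0.8]
gripper_width: 0.0647
now [ 462.2 -248.2  120. ] psi -0.09 w 64.7 F [ 0.2  0.4 -0.8] t 27.45
turn -0.29 then tx,ty,tz cm [ 2.38 16.63  0.  ] min rows 2.7
pics/c1_scene.png origin px 280 94 x 7
```

View pics/c1_scene.png

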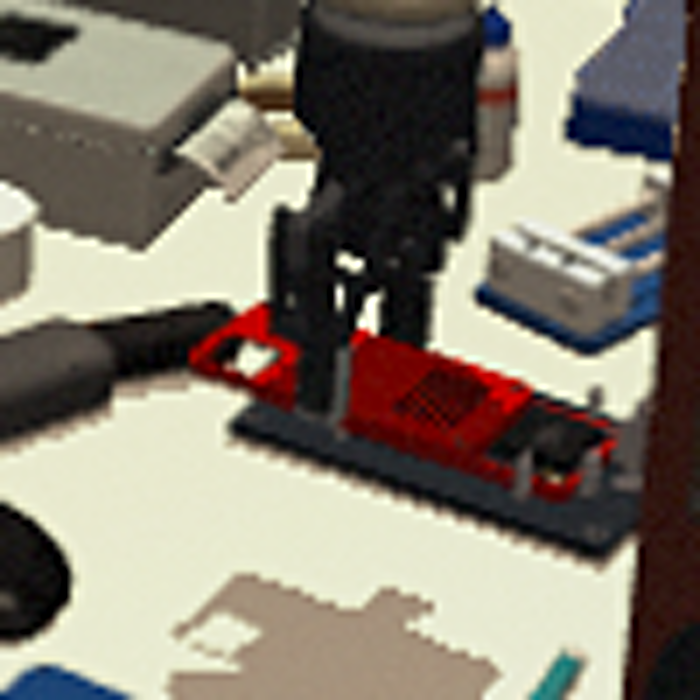

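Cover is held level, window at the +x, +y corner. Moving it over the jig.

```bash
python3 -m pendant '[1,0.6,3,0,-0.3,1,0.7,5,0,0,1,0.7,5,0,0,1,0.4,3.5,0,0,1,0,0,0,0,1,0,0,0,0,1,0,0,0,0]'
python3 go.py 486.6 -414.5 60 0.2
python3 - <<'E'
from h import *
for n in("top","scene"):
    im=cams.get_image(n);np.save(f"c2_{n}.npy",im);crop(n,im,(.49,-.41),45,8,f"pics/c2_{n}.png",z=.1)
E
```

```text
clock: 28.38
position: [0.4878, -0.4122, 0.1206]
ee_rot: [[1.0, 0.007, -0.001], [0.007, -1.0, 0.001], [-0.001, -0.001, -1.0]]
contact_force: [0.3, 0.1, -0.1]
gripper_width: 0.0646
now [ 487.8 -412.2  120.6] psi 0.41 w 64.6 F [ 0.3  0.1 -0.1] t 28.38
turn 0.21 then tx,ty,tz cm [-0.12  0.22  6.06] min rows 1.0
pics/c2_top.png origin px 349 161 x 8
pics/c2_scene.png origin px 302 87 x 8
```

View pics/c2_top.png

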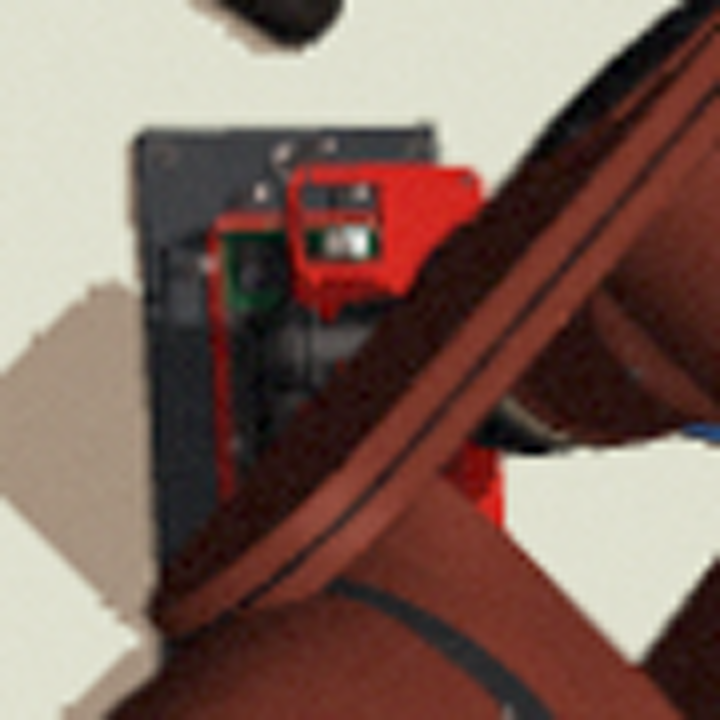

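```bash
python3 -m pendant '[1,-0.1,0.15,2,0.2,1,0,0,3,0,1,0,0,2.4,0,1,0,0,0,0,1,0,0,0,0,1,0,0,0,0]'
python3 go.py 486.6 -414.5 40 0.2
```

```text
clock: 29.22
position: [0.4877, -0.416, 0.0488]
ee_rot: [[1.0, 0.003, 0.002], [0.003, -1.0, -0.002], [0.002, 0.002, -1.0]]
contact_force: [-0.2, -0.5, -0.1]
gripper_width: 0.0653
now [ 487.7 -416.    48.8] psi 0.18 w 65.3 F [-0.2 -0.5 -0.1] t 29.23
turn -0.02 then tx,ty,tz cm [-0.11 -0.15  0.88] min rows 0.1
```

```bash
python3 -m pendant '[1,-0.05,-0.08,0.4,0,1,0,0,0.3,0,1,0,0,0,0,1,0,0,0,0,1,0,0,0,0]'
python3 go.py 486.6 -414.5 40 0.2
python3 - <<'E'
from h import *
for n in("top","scene"):
    im=cams.get_image(n);crop(n,im,(.49,-.41),36,9,f"pics/c3_{n}.png",z=.05)
E
```

```text
clock: 29.85
position: [0.4865, -0.4145, 0.0404]
ee_rot: [[1.0, 0.003, 0.0], [0.003, -1.0, -0.0], [0.0, 0.0, -1.0]]
contact_force: [0.5, -0.5, -0.7]
gripper_width: 0.0652
now [ 486.5 -414.5   40.4] psi 0.18 w 65.2 F [ 0.5 -0.5 -0.7] t 29.85
turn -0.02 then tx,ty,tz cm [0.01 0.   0.04] min rows 0.0
pics/c3_top.png origin px 352 172 x 9
pics/c3_scene.png origin px 309 109 x 9
```

View pics/c3_scene.png

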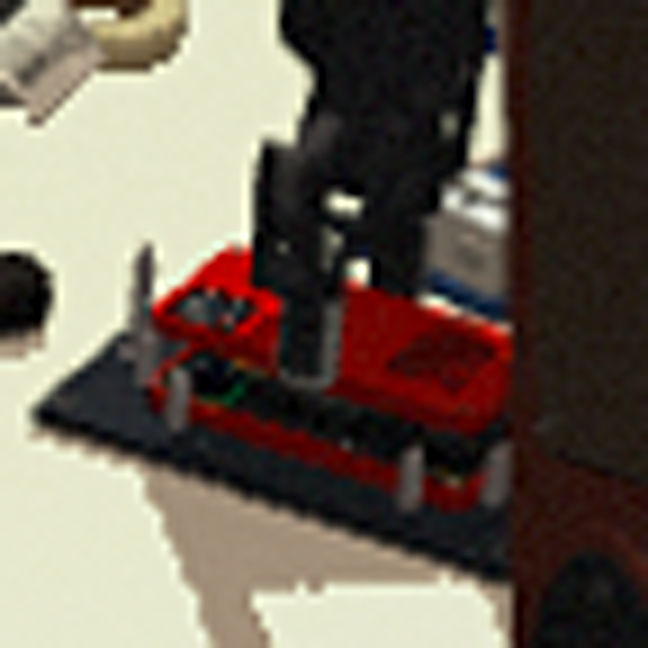

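View pics/c3_top.png

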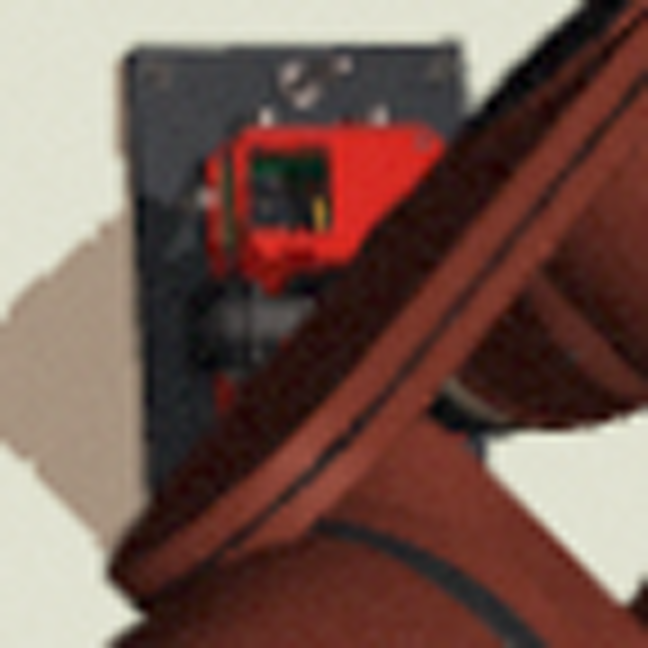

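Directly above; lowering with force checks.

```bash
python3 -m pendant '[1,0,0,0.4,0,1,0,0,0.3,0,1,0,0,0.3,0,1,0,0,0,0]'
python3 -m pendant '[1,0,0,0.3,0,1,0,0,0.3,0,1,0,0,0,0]'
```

```text
clock: 30.45
position: [0.4862, -0.4141, 0.0298]
ee_rot: [[1.0, 0.003, -0.001], [0.003, -1.0, 0.001], [-0.001, -0.001, -1.0]]
contact_force: [-0.2, 0.8, -1.3]
gripper_width: 0.0652
clock: 30.82
position: [0.4863, -0.4142, 0.0239]
ee_rot: [[1.0, 0.003, -0.0], [0.003, -1.0, 0.001], [-0.0, -0.001, -1.0]]
contact_force: [-0.1, 0.3, -1.3]
gripper_width: 0.0649
```

```bash
python3 go.py 486.6 -414.5 17 0.2
python3 -m pendant '[1,0,0,0.3,0,1,0,0,0.2,0,1,0,0,0,0]'
```

```text
now [ 486.3 -414.2   23.9] psi 0.18 w 64.9 F [-0.1  0.3 -1.3] t 30.82
turn -0.02 then tx,ty,tz cm [0.03 0.03 0.69] min rows 0.1
clock: 31.2
position: [0.4863, -0.4142, 0.019]
ee_rot: [[1.0, 0.003, -0.0], [0.003, -1.0, 0.0], [-0.0, -0.0, -1.0]]
contact_force: [-0.9, 0.2, -0.6]
gripper_width: 0.065
```

```bash
python3 -m pendant '[1,0,0,0.15,0,1,0,0,0,0]'
python3 -m pendant '[1,0,0,0.1,0,1,0,0,0,0]'
python3 -m pendant '[1,0,0,0.05,0,1,0,0,0,0]'
```

```text
clock: 31.45
position: [0.4864, -0.4144, 0.0177]
ee_rot: [[1.0, 0.003, -0.0], [0.003, -1.0, 0.0], [-0.0, -0.0, -1.0]]
contact_force: [-0.2, -0.4, -0.3]
gripper_width: 0.0649
clock: 31.7
position: [0.4865, -0.4145, 0.0168]
ee_rot: [[1.0, 0.003, 0.0], [0.003, -1.0, -0.0], [0.0, 0.0, -1.0]]
contact_force: [-0.3, 0.2, 0.1]
gripper_width: 0.0652
clock: 31.95
position: [0.4865, -0.4145, 0.0168]
ee_rot: [[1.0, 0.003, 0.0], [0.003, -1.0, -0.0], [0.0, 0.0, -1.0]]
contact_force: [-1.1, 1.9, 5.4]
gripper_width: 0.0648
```

```bash
python3 -m pendant '[-1,0,0,0,0,-1,0,0,0,0,-1,0,0,0,0,-1,0,0,-1,0,-1,0,0,-5,0,-1,0,0,-5,0,-1,0,-3,-2,0,-1,0,-6,0,0]'
python3 -m pendant '[-1,0,-6,0,0,-1,0,-6,0,0,-1,0,-6,0,0,-1,0,-6,0,0,-1,0,-6,0,0,-1,-0.4,-6,0,0,-1,-0.4,-6,0,0,-1,-0.4,-6,0,0]'
python3 go.py 461.4 339.5 140 8.6
python3 - <<'E'
from h import *
for n in("top","scene"):
    im=cams.get_image(n);np.save(f"c4_{n}.npy",im);crop(n,im,(.49,-.41),36,9,f"pics/c4_{n}.png",z=.02)
E
```

```text
clock: 32.95
position: [0.4878, -0.3266, 0.1505]
ee_rot: [[1.0, 0.0, 0.006], [0.0, -1.0, -0.005], [0.006, 0.005, -1.0]]
contact_force: [1.1, 0.5, 0.0]
gripper_width: 0.0854
clock: 33.95
position: [0.4727, 0.1575, 0.1475]
ee_rot: [[1.0, 0.003, 0.002], [0.003, -1.0, 0.0], [0.002, -0.0, -1.0]]
contact_force: [0.2, 0.7, 0.4]
gripper_width: 0.0855
now [472.7 157.5 147.5] psi 0.18 w 85.5 F [0.2 0.7 0.4] t 33.95
turn -8.42 then tx,ty,tz cm [  1.6  -18.16   0.75] min rows 2.9
pics/c4_top.png origin px 349 173 x 9
pics/c4_scene.png origin px 308 117 x 9
```

View pics/c4_top.png

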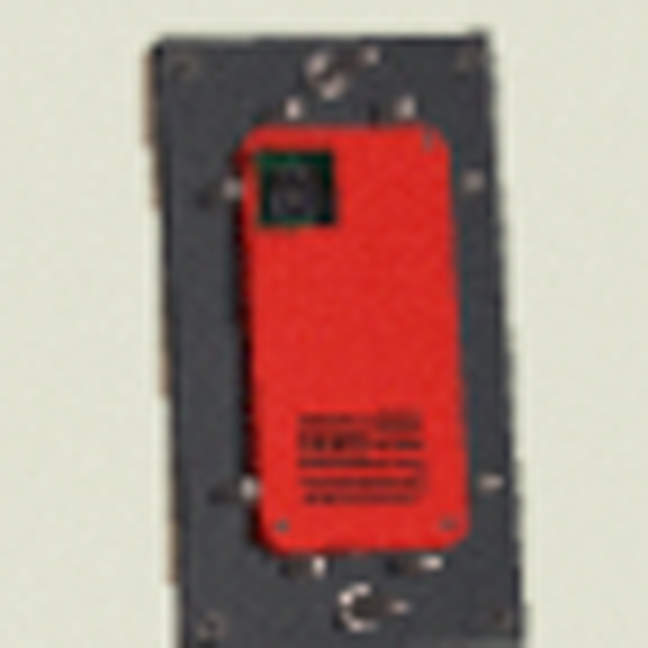

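View pics/c4_scene.png

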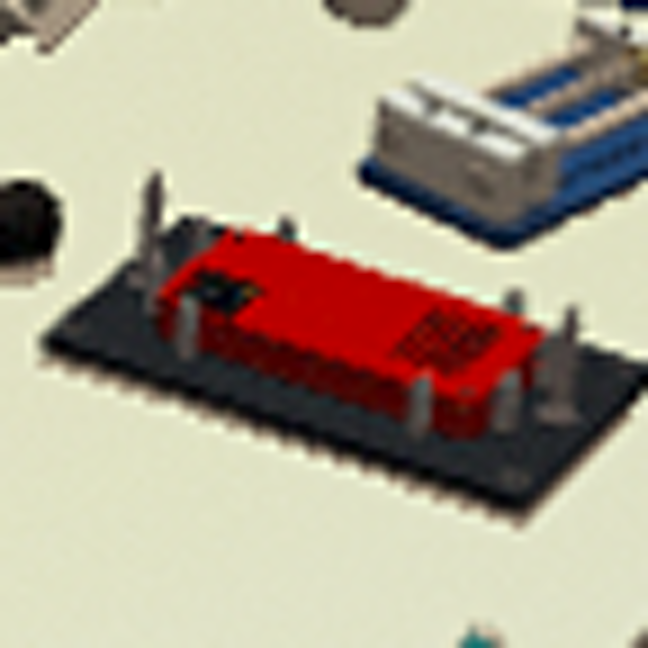

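```bash
python3 - <<'E'
from m import *
for n in("top","scene"):
    im=np.load(f"c4_{n}.npy")
    bg=np.array([222,222,200.])
    u,v=proj(n,[[.45,-.33,0]])[0].astype(int);bg=np.median(im[v-2:v+3,u-2:u+3].reshape(-1,3),0).astype(float);print(n,bg)
    m=only(n,redmask(im),(.4875,-.414),36);m=fill(cv2.morphologyEx(m.astype(np.float32),cv2.MORPH_CLOSE,np.ones((5,5))) if 1 else m)
    q,c,s=fit(n,m,.4875,-.414,0,.134,.066,.012,.028);print("stack",np.round(q[:2]*1000,1),np.degrees(q[2]).round(2),round(c,1),s)
    f=im.astype(float);dk=np.clip((bg.sum()-f.sum(2)-180)/220,0,1);dk=np.maximum(dk,redmask(im))
    m=fill(only(n,dk,(.4875,-.414),44))
    q,c,s=fit(n,m,.4875,-.414,0,.2,.112,0,.012);print("jig",np.round(q[:2]*1000,1),np.degrees(q[2]).round(2),round(c,1),s)
    q,c,s=meas(n,np.load(f"im_{n}.npy"),"wt");print("wt",np.round(q[:2]*1000,1),np.degrees(q[2]).round(2),round(c,1),s)
E
```

```text
top [226. 227. 210.]
stack [ 487.9 -415.7] 0.03 21.1 1094.3888888321817
jig [ 487.3 -414.1] 0.36 27.8 2623.840909090909
wt [461.4 339.8] 8.68 16.1 1397.6883333333335
scene [224. 227. 197.]
stack [ 491.5 -425.5] 1.13 103.6 438.533333517611
jig [ 487.6 -418.9] 0.37 38.1 1218.217676767677
wt [456.9 343.6] 7.48 230.2 2098.036666666667
```

```bash
python3 -m pendant '[-1,0,-6,0,0,-1,-0.4,-6,0,0,-1,-0.3,-4.5,0,0,-1,0,-1.7,0,-4,-1,0,0,0,-4.4,-1,0,0,0,0,-1,0,0,0,0]'
python3 go.py 461 339.2 60 8.6
```

```text
clock: 34.92
position: [0.4655, 0.3369, 0.1466]
ee_rot: [[0.989, 0.147, 0.0], [0.147, -0.989, 0.0], [0.0, -0.0, -1.0]]
contact_force: [0.2, -0.2, -0.7]
gripper_width: 0.0855
now [465.5 336.9 146.6] psi 8.45 w 85.5 F [ 0.2 -0.2 -0.7] t 34.92
turn -0.15 then tx,ty,tz cm [-0.41 -0.29  8.66] min rows 1.4
```

```bash
python3 -m pendant '[-1,-0.4,-0.29,3,-0.1,-1,0,0,4,0,-1,0,0,3,0,-1,0,0,1.4,0,-1,0,0,0.5,0,-1,0,0,0,0,-1,0,0,0,0]'
python3 go.py 461 339.2 26 8.6
```

```text
clock: 35.8
position: [0.4617, 0.3403, 0.0287]
ee_rot: [[0.989, 0.151, 0.002], [0.151, -0.989, 0.001], [0.002, -0.001, -1.0]]
contact_force: [-0.5, -0.1, 0.3]
gripper_width: 0.0856
now [461.7 340.3  28.7] psi 8.67 w 85.6 F [-0.5 -0.1  0.3] t 35.8
turn 0.07 then tx,ty,tz cm [-0.09  0.1   0.27] min rows 0.0
```

```bash
python3 -m pendant '[-1,0,0.05,0.1,0,-1,0,0,0,0,1,0,0,0,0,1,0,0,0,0,1,0,0,0,0,1,0,0,0,0,1,0,0,0,0,1,0,0,0,0]' 70
python3 -m pendant '[1,0,0,0,0,1,0,0,0,0,1,0,0,0,0,1,0,0,0,0]'
python3 go.py 461 339.2 26 8.6
```

```text
clock: 36.8
position: [0.4609, 0.3395, 0.0265]
ee_rot: [[0.989, 0.151, 0.0], [0.151, -0.989, 0.0], [0.0, -0.0, -1.0]]
contact_force: [-0.9, 2.5, 1.5]
gripper_width: 0.0208
clock: 37.3
position: [0.4609, 0.3395, 0.0265]
ee_rot: [[0.989, 0.151, 0.0], [0.151, -0.989, 0.0], [0.0, -0.0, -1.0]]
contact_force: [-0.5, 3.6, 2.6]
gripper_width: 0.0208
now [460.9 339.5  26.5] psi 8.68 w 20.8 F [-0.5  3.6  2.6] t 37.3
turn 0.08 then tx,ty,tz cm [0.   0.04 0.05] min rows 0.0
```

```bash
python3 -m pendant '[1,0,0,-0.3,0,1,0,0,-0.7,0,1,0,0,-2,0,1,0,0,-3,0,1,0,0,-4,0,1,0,0,-3,0,1,0,0,0,0,1,0,0,0,0]'
python3 go.py 461 339.2 26 8.6
python3 - <<'E'
from h import *
for n in("scene",):
    im=cams.get_image(n);crop(n,im,(.46,.34),55,7,f"pics/w1_{n}.png",z=.13)
E
```

```text
clock: 38.3
position: [0.4601, 0.3388, 0.1554]
ee_rot: [[0.989, 0.151, -0.001], [0.151, -0.989, -0.001], [-0.001, 0.001, -1.0]]
contact_force: [-0.8, -0.1, -8.1]
gripper_width: 0.0205
now [460.1 338.8 155.4] psi 8.67 w 20.5 F [-0.8 -0.1 -8.1] t 38.3
turn 0.07 then tx,ty,tz cm [ 0.1  -0.03 12.94] min rows 2.1
pics/w1_scene.png origin px 140 206 x 7
```

View pics/w1_scene.png

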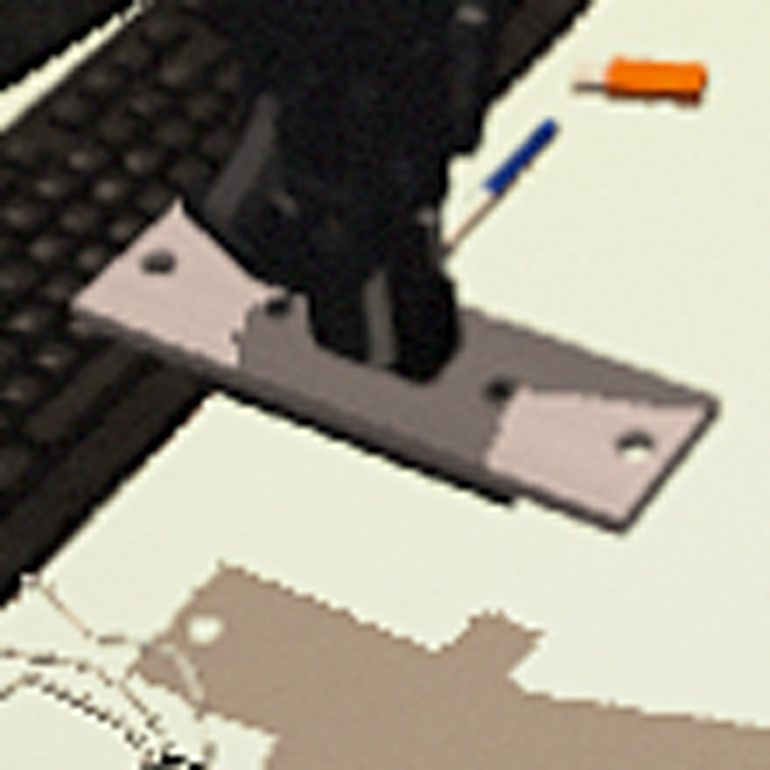

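```bash
python3 -m pendant '[1,0,0,0,3,1,0,2,0,3,1,0,4,0,2.4,1,0,5,0,0,1,0.3,5.5,0,0,1,0.3,5.5,0,0,1,0.3,5.5,0,0,1,0.3,5.5,0,0]'
python3 -m pendant '[1,0.3,5.5,0,0,1,0.3,5.5,0,0,1,0.3,5.5,0,0,1,0.3,5.5,0,0,1,0.3,5,0,0,1,0,4,0,0,1,0,3,0,0,1,0,2,0,0]'
python3 -m pendant '[1,0,0,0,0,1,0,0,0,0]'
python3 go.py 486.9 -414.4 120 0.25
```

```text
clock: 39.35
position: [0.4766, 0.0071, 0.1552]
ee_rot: [[1.0, 0.004, -0.002], [0.004, -1.0, -0.0], [-0.002, 0.0, -1.0]]
contact_force: [1.4, -0.5, -6.1]
gripper_width: 0.0207
clock: 40.35
position: [0.4931, -0.3518, 0.1547]
ee_rot: [[1.0, 0.003, -0.002], [0.003, -1.0, 0.002], [-0.002, -0.002, -1.0]]
contact_force: [0.4, 1.4, -7.1]
gripper_width: 0.0203
clock: 40.6
position: [0.4943, -0.3495, 0.1556]
ee_rot: [[1.0, 0.005, -0.001], [0.005, -1.0, 0.002], [-0.001, -0.002, -1.0]]
contact_force: [0.2, -0.1, -5.9]
gripper_width: 0.0208
now [ 494.3 -349.5  155.6] psi 0.28 w 20.8 F [ 0.2 -0.1 -5.9] t 40.6
turn 0.03 then tx,ty,tz cm [-0.77  6.49  3.56] min rows 1.2
```

```bash
python3 -m pendant '[1,-0.2,2,0,0,1,-0.3,2.5,0,0,1,-0.25,1.5,0,0,1,0,0.4,1,0,1,0,0,2,0,1,0,0,0.5,0,1,0,0,0,0,1,0,0,0,0]'
python3 go.py 486.9 -414.4 100 0.25
python3 - <<'E'
from h import *
for n in("top","scene"):
    im=cams.get_image(n);np.save(f"w2_{n}.npy",im);crop(n,im,(.49,-.41),42,9,f"pics/w2_{n}.png",z=.09)
E
```

```text
clock: 41.6
position: [0.488, -0.4144, 0.1218]
ee_rot: [[1.0, 0.005, 0.001], [0.005, -1.0, -0.001], [0.001, 0.001, -1.0]]
contact_force: [0.6, -0.6, -6.1]
gripper_width: 0.0204
now [ 488.  -414.4  121.8] psi 0.31 w 20.4 F [ 0.6 -0.6 -6.1] t 41.6
turn 0.06 then tx,ty,tz cm [-0.11  0.    2.18] min rows 0.3
pics/w2_top.png origin px 351 165 x 9
pics/w2_scene.png origin px 304 93 x 9
```

View pics/w2_top.png

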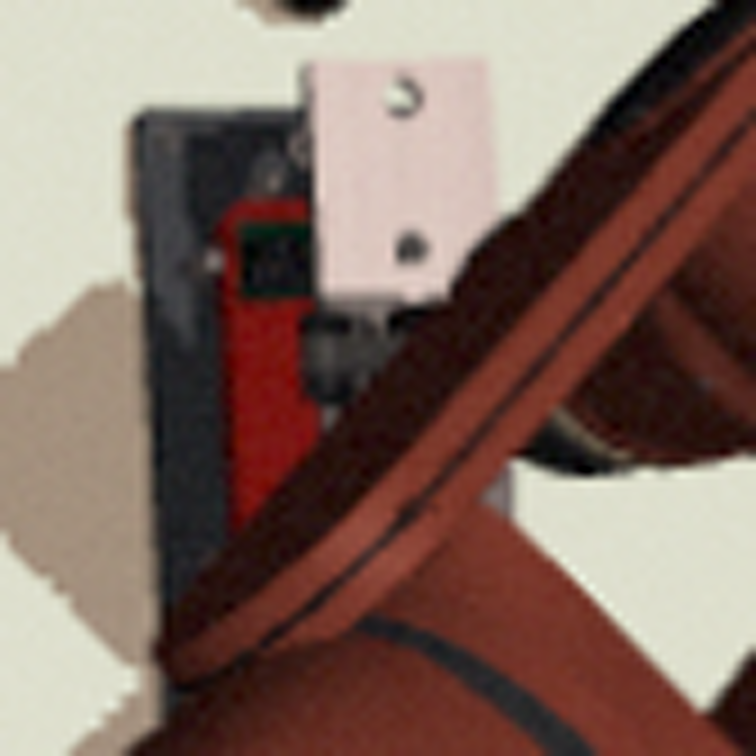

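View pics/w2_scene.png

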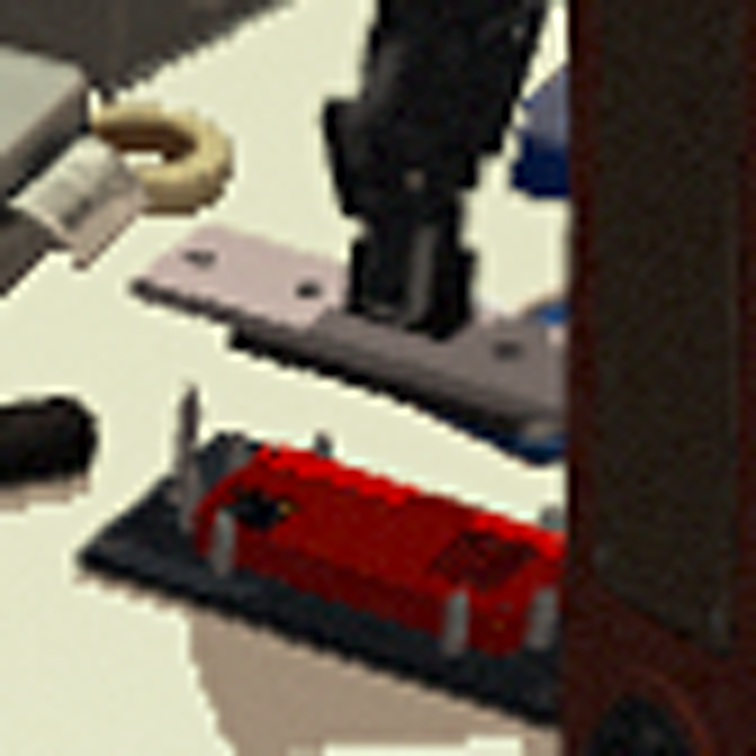

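```bash
python3 -m pendant '[1,-0.05,0,1,0,1,0,0,1.5,0,1,0,0,1,0,1,0,0,0,0,1,0,0,0,0,1,0,0,0,0]'
python3 go.py 486.9 -414.4 82 0.25
python3 - <<'E'
from h import *
o=monitor.get_obs()
for n in("top","scene"):
    im=cams.get_image(n);np.save(f"w3_{n}.npy",im)
    u,v=proj(n,[[.56,-.414,.06]])[0].astype(int);a,b=u-24,v-24
    c=cv2.resize(im[b:b+48,a:a+48,::-1],None,fx=12,fy=12,interpolation=cv2.INTER_CUBIC)
    def P2(X): return ((proj(n,X)-[a,b]+.5)*12-.5).round().astype(int)
    z=o["position"][2]-.0265
    # predicted weight outline from top-frame estimate, TCP + (0.5, +0.4)
    B=boxpts(o["position"][0]+.0005,o["position"][1]+.0004,np.radians(.25),.196,.056,z+.010,z+.018)
    cv2.polylines(c,[P2(B)[[1,3,7,5]].reshape(-1,1,2)],True,(0,255,0),1)
    J=boxpts(.4874,-.414,np.radians(.3),.2,.112,0,.012);cv2.polylines(c,[P2(J)[[1,3,7,5]].reshape(-1,1,2)],True,(255,255,0),1)
    for zz in(.012,.061): cv2.circle(c,P2([[.4874+.086,-.414+.086*np.radians(.3),zz]])[0].tolist(),4,(0,255,255),-1)
    cv2.imwrite(f"pics/w3_{n}.png",c)
E
```

```text
clock: 42.45
position: [0.4874, -0.4149, 0.087]
ee_rot: [[1.0, 0.005, 0.001], [0.005, -1.0, -0.001], [0.001, 0.001, -1.0]]
contact_force: [0.0, -0.4, -6.7]
gripper_width: 0.0208
now [ 487.4 -414.9   87. ] psi 0.28 w 20.8 F [ 0.  -0.4 -6.7] t 42.45
turn 0.03 then tx,ty,tz cm [-0.05 -0.05  0.5 ] min rows 0.1
```

View pics/w3_top.png

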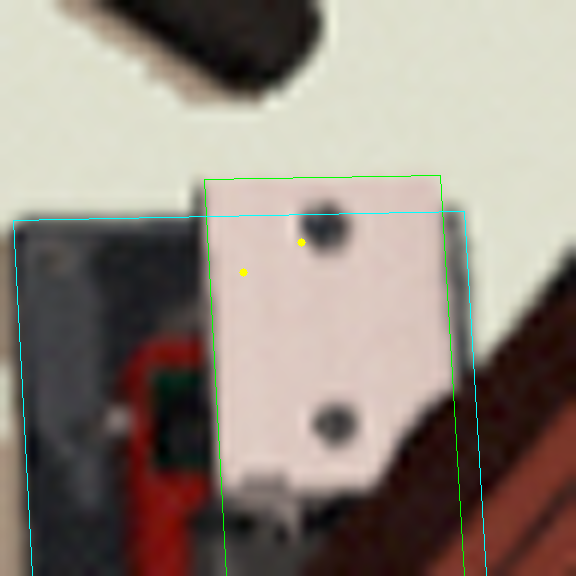

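View pics/w3_scene.png

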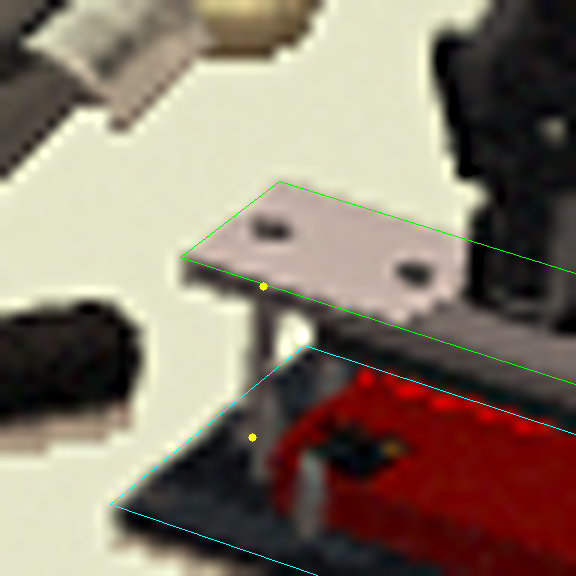

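```bash
python3 -m pendant '[1,-0.03,-0.03,0.3,0,1,0,0,0.2,0,1,0,0,0,0,1,0,0,0,0]'
python3 go.py 486.9 -414.4 78 0.25
```

```text
clock: 43.05
position: [0.4867, -0.4142, 0.0813]
ee_rot: [[1.0, 0.005, -0.0], [0.005, -1.0, 0.0], [-0.0, -0.0, -1.0]]
contact_force: [0.3, 0.4, -6.4]
gripper_width: 0.0208
now [ 486.7 -414.2   81.3] psi 0.28 w 20.8 F [ 0.3  0.4 -6.4] t 43.05
turn 0.03 then tx,ty,tz cm [0.02 0.02 0.33] min rows 0.1
```

```bash
python3 -m pendant '[1,0,0,0.2,0,1,0,0,0.2,0,1,0,0,0,0]'
python3 -m pendant '[1,0,0,0.2,0,1,0,0,0.2,0,1,0,0,0,0]'
```

```text
clock: 43.42
position: [0.4866, -0.414, 0.0769]
ee_rot: [[1.0, 0.005, -0.0], [0.005, -1.0, 0.0], [-0.0, -0.0, -1.0]]
contact_force: [-0.2, 0.7, -7.2]
gripper_width: 0.0209
clock: 43.8
position: [0.4865, -0.414, 0.0729]
ee_rot: [[1.0, 0.005, -0.0], [0.005, -1.0, 0.0], [-0.0, -0.0, -1.0]]
contact_force: [0.1, -0.5, -6.4]
gripper_width: 0.0208
```

```bash
python3 -m pendant '[1,0.03,0.03,0.2,0,1,0,0,0.2,0,1,0,0,0,0]'
python3 -m pendant '[1,0,0,0.2,0,1,0,0,0.2,0,1,0,0,0,0]'
python3 - <<'E'
from h import *
for n in("top","scene"):
    im=cams.get_image(n);crop(n,im,(.53,-.41),30,11,f"pics/w4_{n}.png",z=.05)
E
```

```text
clock: 44.18
position: [0.4869, -0.4143, 0.069]
ee_rot: [[1.0, 0.005, -0.0], [0.005, -1.0, 0.0], [-0.0, -0.0, -1.0]]
contact_force: [-0.2, -0.0, -6.5]
gripper_width: 0.0208
clock: 44.55
position: [0.4869, -0.4143, 0.065]
ee_rot: [[1.0, 0.005, -0.0], [0.005, -1.0, 0.0], [-0.0, -0.0, -1.0]]
contact_force: [-0.6, -0.6, -5.7]
gripper_width: 0.0203
pics/w4_top.png origin px 358 164 x 11
pics/w4_scene.png origin px 305 112 x 11
```

View pics/w4_top.png

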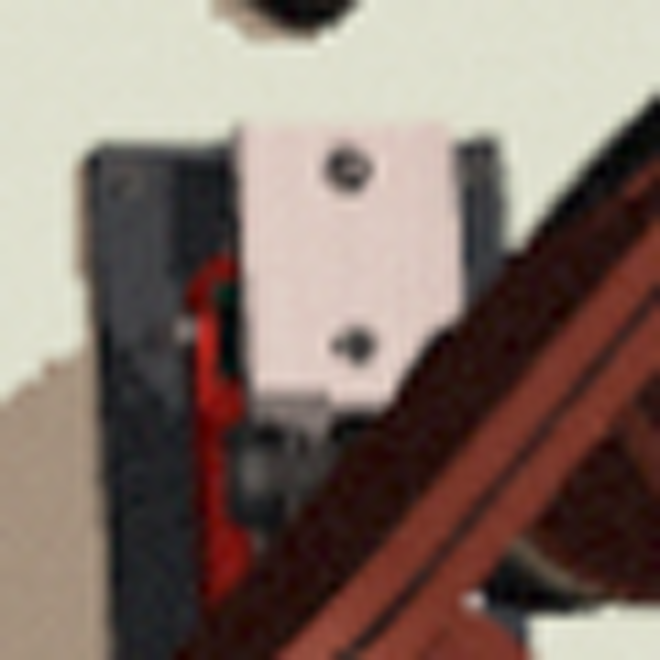

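View pics/w4_scene.png

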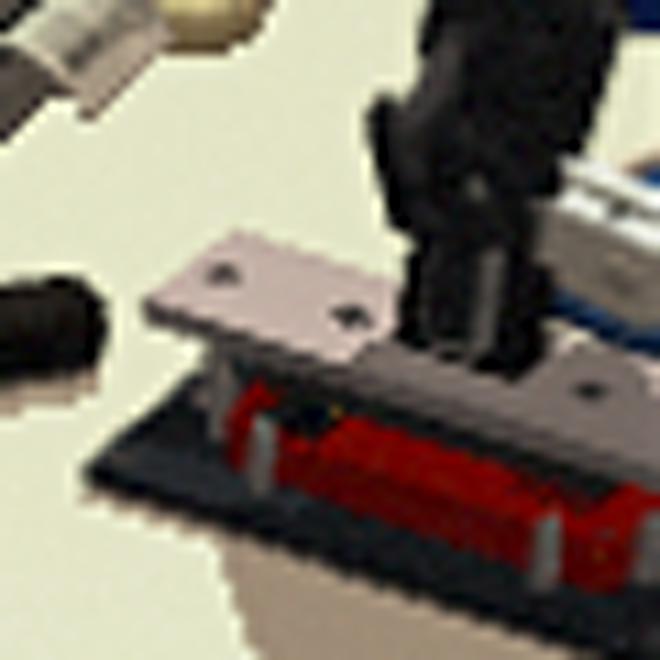

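Pin tip shows in the centre of the front hole at (348,168), with no side force. Continuing down; contact should come at TCP z ≈ 54.5 mm.

```bash
python3 -m pendant '[1,0,0,0.2,0,1,0,0,0.2,0,1,0,0,0.1,0,1,0,0,0,0]'
python3 -m pendant '[1,0,0,0.2,0,1,0,0,0.1,0,1,0,0,0,0]'
python3 -m pendant '[1,0,0,0.1,0,1,0,0,0,0]'
```

```text
clock: 45.15
position: [0.487, -0.4144, 0.0601]
ee_rot: [[1.0, 0.005, -0.0], [0.005, -1.0, 0.0], [-0.0, -0.0, -1.0]]
contact_force: [-0.4, -0.7, -5.2]
gripper_width: 0.0203
clock: 45.52
position: [0.4869, -0.4144, 0.0571]
ee_rot: [[1.0, 0.005, -0.0], [0.005, -1.0, 0.0], [-0.0, -0.0, -1.0]]
contact_force: [-0.2, -0.2, -7.7]
gripper_width: 0.0208
clock: 45.78
position: [0.487, -0.4144, 0.0562]
ee_rot: [[1.0, 0.005, -0.0], [0.005, -1.0, 0.0], [-0.0, -0.0, -1.0]]
contact_force: [-0.5, -0.5, -6.4]
gripper_width: 0.0206
```

```bash
python3 -m pendant '[1,0,0,0.1,0,1,0,0,0,0]'
python3 -m pendant '[1,0,0,0.05,0,1,0,0,0,0]'
python3 -m pendant '[1,0,0,0.05,0,1,0,0,0,0]'
```

```text
clock: 46.02
position: [0.487, -0.4144, 0.0552]
ee_rot: [[1.0, 0.005, -0.0], [0.005, -1.0, 0.0], [-0.0, -0.0, -1.0]]
contact_force: [-0.4, -0.2, -6.2]
gripper_width: 0.0206
clock: 46.28
position: [0.487, -0.4144, 0.0547]
ee_rot: [[1.0, 0.005, -0.0], [0.005, -1.0, 0.0], [-0.0, -0.0, -1.0]]
contact_force: [-0.8, -0.2, -7.1]
gripper_width: 0.0207
clock: 46.52
position: [0.4871, -0.4145, 0.0546]
ee_rot: [[1.0, 0.005, 0.0], [0.005, -1.0, -0.0], [0.0, 0.0, -1.0]]
contact_force: [-0.9, 1.0, -4.4]
gripper_width: 0.0205
```

```bash
python3 -m pendant '[1,0,0,0.05,0,1,0,0,0,0]'
python3 -m pendant '[0.3,0,0,0,0,0.3,0,0,0,0,-1,0,0,0,0,-1,0,0,0,0,-1,0,0,0,0,-1,0,0,0,0]'
python3 -m pendant '[-1,0,0,-2,0,-1,0,0,-4,0,-1,0,0,-5,0,-1,0,0,-4,0,-1,0,-3,0,0,-1,0,-6,0,0,-1,0,-6,0,0,-1,0,-6,0,0]'
python3 -m pendant '[-1,0,-6,0,0,-1,0,-6,0,0,-1,0,-4,0,0,-1,0,0,0,0,-1,0,0,0,0,-1,0,0,0,0]'
python3 - <<'E'
from h import *
for n in("top","scene"):
    im=cams.get_image(n);np.save(f"f_{n}.npy",im);crop(n,im,(.49,-.41),40,9,f"pics/f_{n}.png",z=.03)
cv2.imwrite("pics/f_full.png",np.load("f_top.npy")[:,:,::-1])
for q in("cover_blue","screw_dish"): print(q,[np.round(d["point"],3) for d in cams.landmark_of("top",q)[:2]])
E
```

```text
clock: 46.78
position: [0.4871, -0.4145, 0.0545]
ee_rot: [[1.0, 0.005, 0.0], [0.005, -1.0, -0.0], [0.0, 0.0, -1.0]]
contact_force: [-3.5, 2.8, 1.1]
gripper_width: 0.0207
clock: 47.52
position: [0.4871, -0.4145, 0.0538]
ee_rot: [[1.0, 0.005, 0.0], [0.005, -1.0, -0.0], [0.0, 0.0, -1.0]]
contact_force: [0.9, 0.4, 0.5]
gripper_width: 0.085
clock: 48.52
position: [0.4861, -0.203, 0.2055]
ee_rot: [[1.0, 0.004, 0.002], [0.004, -1.0, -0.001], [0.002, 0.001, -1.0]]
contact_force: [1.3, 0.3, 0.7]
gripper_width: 0.0852
clock: 49.28
position: [0.4854, -0.0457, 0.2043]
ee_rot: [[1.0, 0.003, 0.001], [0.003, -1.0, -0.0], [0.001, 0.0, -1.0]]
contact_force: [-0.7, -0.7, -0.0]
gripper_width: 0.0855
pics/f_top.png origin px 346 169 x 9
pics/f_scene.png origin px 305 111 x 9
cover_blue [array([ 0.488, -0.111,  0.003])]
screw_dish [array([ 0.646, -0.04 , -0.002]), array([ 0.486, -0.416,  0.016])]
```

View pics/f_top.png

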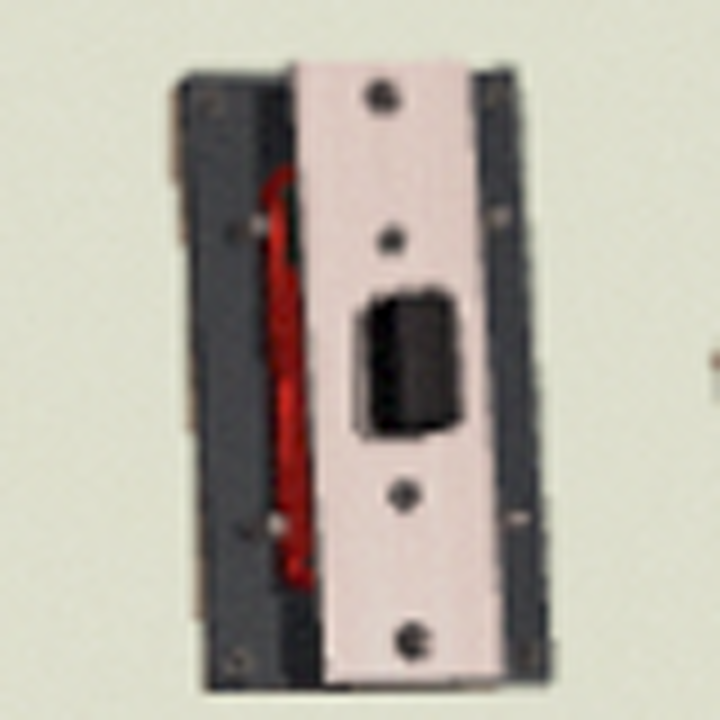

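View pics/f_scene.png

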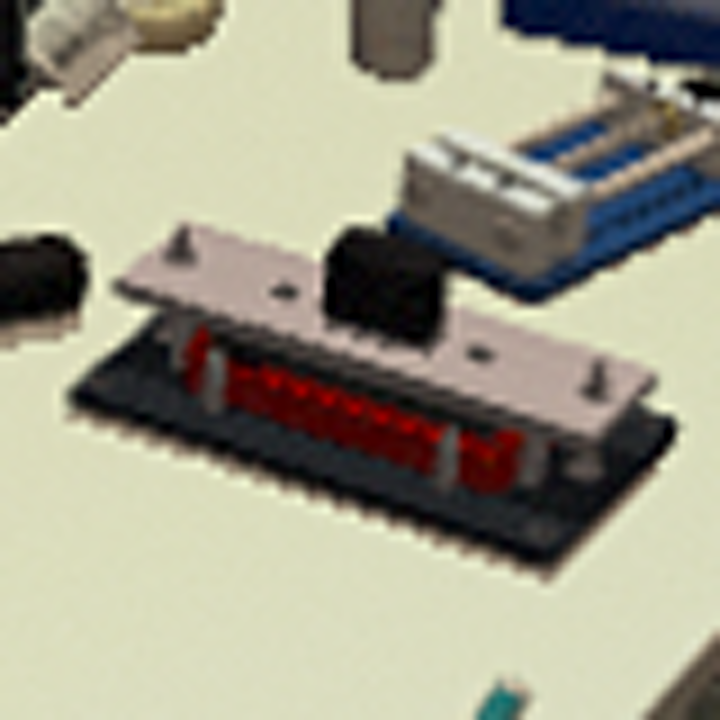

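View pics/f_full.png

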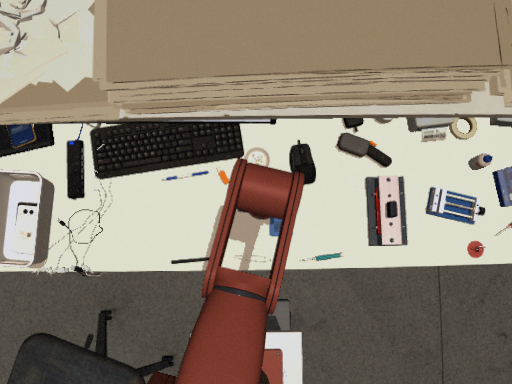

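Both pins stand through the holes, at (180,245) and (597,378) in the scene crop. The weight lies flat on the cover, and the robot is clear.

```bash
python3 -c "
from bench import job_done
print(job_done())"
```

```text
the job is handed in; nothing more can be done
None
```

The handset is built up in the jig in the order asked, and I handed it in after about 49 s of robot time.

- **Handset:** it went into the nest between the dowels, inside up, with no side contact.
- **Battery:** it went into its bay with the tail towards the camera. Floor contact came at the expected height.
- **Red cover:** pictures after release showed it flush on the handset, with the camera block in the window.
- **Press weight:** I lowered it in small steps until it rested on the cover, at the expected height to within 0.1 mm. The final pictures show both pins through the holes, the weight level, and the gripper open and well clear. During the work moves the force readings at the end of each call stayed under about 10 N.
- **Left alone:** the blue cover and the screw dish read within about 3 mm of where they started, which is inside the detection error.

Some checks disagreed:

- **Scene camera fits:** outlines fitted in the scene picture were several millimetres off for the jig, the closed handset and the weight. Dowels and shadow in the outline are the likely cause. I relied on the top camera there, and the contact heights and contact-free insertions bore it out.
- **False detection:** the last dish search also returned a second, false hit on the jig.
- **Battery from above:** the arm hid it before the cover went on, so I confirmed it only by contact height and a partly blocked side view.

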